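# Pair the amplifier's isolation feet with their cups

## Task

Pair up this amplifier's isolation feet: first set the loose yellow liner fully home in the wide yellow cup, then stand the yellow foot down inside the liner, and stand the red foot in the red cup and the blue foot in the blue cup (these two at any time). Everything must end upright, fully seated on the floor of its cup, and let go. Do not knock any foot or the liner over, and leave the jar, the T-handle driver and the orange bin where they are.

Things in the scene. Friction and masses are not known exactly. Their poses are not given: they have to be found in the camera images.
- foot_red: Isolation foot, red: bare-steel cone, narrow end down, with a plain red cylindrical grip on top, standing loose and upright. Cone: flat underside 22 mm diameter, widening to 36 mm at 24 mm height; grip: 26 mm diameter, from 24 to 66 mm height. About 0.14 kg. Origin: centre of the flat underside; z up along its axis.
- foot_blue: Isolation foot, blue: bare-steel cone, narrow end down, with a plain blue cylindrical grip on top, standing loose and upright. Cone: flat underside 22 mm diameter, widening to 36 mm at 24 mm height; grip: 26 mm diameter, from 24 to 66 mm height. About 0.14 kg. Origin: centre of the flat underside; z up along its axis.
- foot_yellow: Isolation foot, yellow: bare-steel cone, narrow end down, with a plain yellow cylindrical grip on top, standing loose and upright. Cone: flat underside 22 mm diameter, widening to 36 mm at 24 mm height; grip: 26 mm diameter, from 24 to 66 mm height. About 0.14 kg. Origin: centre of the flat underside; z up along its axis.
- liner: Loose open yellow plastic cup, narrow end down, mouth up. Outside: flat underside 31 mm diameter, widening to 49 mm at 22 mm height, then a straight cylinder of 49 mm up to the rim at 42 mm. Wall 4 mm; inner floor 5 mm above the underside (bore 27 mm there, 41 mm at the mouth). About 0.08 kg. Origin: centre of the underside; z up along its axis.
- cup_red: Red cone-shaped open cup on an 80 x 80 x 4 mm aluminium plate, all fixed to the table. Flat inner floor 10 mm above the table; rim 24 mm above it, 51 mm outer diameter. Bore 28 mm at the floor, 41 mm at the mouth; the red foot stands on its floor with about 2.5 mm of play. Origin: on the cup axis at the underside of the plate (table height); z up.
- cup_blue: Blue cone-shaped open cup on an 80 x 80 x 4 mm aluminium plate, all fixed to the table. Flat inner floor 10 mm above the table; rim 24 mm above it, 51 mm outer diameter. Bore 28 mm at the floor, 41 mm at the mouth; the blue foot stands on its floor with about 2.5 mm of play. Origin: on the cup axis at the underside of the plate (table height); z up.
- cup_yellow: Yellow cone-shaped open cup, wider than the other two, on an 80 x 80 x 4 mm aluminium plate, all fixed to the table. Flat inner floor 10 mm above the table; rim 22 mm above it, 60 mm outer diameter. Bore 36 mm at the floor, 50 mm at the mouth; the liner stands on its floor with about 2.5 mm of play. Origin: on the cup axis at the underside of the plate (table height); z up.
- jar: Bystander: closed glass jar with a green cap, 48 mm diameter, 70 mm high, standing loose beyond the work. Origin: centre of its underside; z up.
- driver: Bystander: T-handle hex driver lying on the table, black handle 120 mm long, thin steel shaft reaching 150 mm from the handle's middle. Origin: at table height under the middle of the handle; x along the handle, y along the shaft.
- parts_bin: Bystander: loose orange open plastic bin, 120 x 90 x 50 mm. Origin: centre of its underside; z up.

How it is judged (in metres and radians):
On the way, in this order (a step that is already met when the one before it is completed fails the run):
1. the yellow liner stands fully home in the yellow cup, released, before the yellow foot goes into it (horizontal distance between liner and cup_yellow below 0.006 m and z of liner in the frame of cup_yellow between 0.006 and 0.013 m and angle between liner's own z axis and vertical below 0.1 rad and horizontal distance between foot_yellow and liner above 0.05 m and contact force between the fingers and liner below 0.1 N), for 0.2 s.
2. the yellow foot stands fully home in the liner (horizontal distance between foot_yellow and liner below 0.006 m and z of foot_yellow in the frame of liner between 0.001 and 0.008 m and angle between foot_yellow's own z axis and vertical below 0.1 rad), for 0.2 s.
At the end, for the whole second after the job is handed in: Liner in the yellow cup, yellow foot in the liner, red foot in the red cup and blue foot in the blue cup: each within 6 mm of the axis of what it stands in, its underside no more than 3 mm above that floor, tilted less than 0.1 rad, released and at rest (all of step 2 and horizontal distance between liner and cup_yellow below 0.006 m and z of liner in the frame of cup_yellow between 0.006 and 0.013 m and angle between each of liner, foot_red, foot_blue's own z axis and vertical below 0.1 rad and horizontal distance between foot_red and cup_red below 0.006 m and z of foot_red in the frame of cup_red between 0.006 and 0.013 m and horizontal distance between foot_blue and cup_blue below 0.006 m and z of foot_blue in the frame of cup_blue between 0.006 and 0.013 m and linear speed of each of foot_red, foot_blue, foot_yellow, liner below 0.02 m/s and angular speed of each of foot_red, foot_blue, foot_yellow, liner below 0.3 rad/s); the robot touches nothing.
It fails at once if the jar is pushed more than 20 mm from its place (distance of jar from where it was at the start of the episode above 0.02 m).
It fails at once if the T-handle driver is pushed more than 20 mm from its place (distance of driver from where it was at the start of the episode above 0.02 m).
It fails at once if the parts bin is pushed more than 20 mm from its place (distance of parts_bin from where it was at the start of the episode above 0.02 m).
It fails at once if a foot or the liner is knocked over (angle between any of foot_red, foot_blue, foot_yellow, liner's own z axis and vertical above 1 rad).
It also fails if it takes over 115 s, if anything falls off the work surface, if the arm or the gripper's body presses on something with over 40 N, if the wrist force passes 120 N, or if a joint passes its speed limit or range.

## Robot

A 7-joint arm with a two-finger parallel gripper is mounted at the origin on the work surface. World frame = base frame: x ahead of the robot, y to its left, z up, the work surface at z = 0. Lengths are in mm, angles in rad, forces in N, time in s.
With the tool pointing down it reaches from about 425 to 950 mm from the base axis. Payload 4.7 kg.
Tool frame: the origin (TCP) lies on the front face of the gripper's body, between the roots of the fingers; the fingertips stand 73 mm ahead of it and the grasp point (between the pads) lies 54 mm ahead of it; z points along the fingers, y is the direction in which the jaws open and shut (so a half turn about z gives the same grasp; the last joint's range is limited). The gripper opens to 85 mm and grips with 20 to 120 N. Pads are 22 mm wide; open, the fingers measure 114 mm over their backs; the gripper's body (76 mm by 85 mm) begins 54 mm behind the grasp point. The pads swing forward as they close: fully open they stand 13 mm farther back than shut.
Start: joints at [-1.345, 0.469, -0.049, 1.532, 0.024, 1.141, -0.082], TCP at [170.094, 653.23, 303.935] pointing down, gripper open.
Joint ranges: [-2.59, 2.59], [-0.33, 1.99], [-1.39, 1.29], [0.1, 2.45], [-1.04, 4.18], [0.21, 1.99], [-2.66, 2.66]. Speed limits (rad/s): [2.57, 2.57, 3.14, 3.14, 3.14, 3.14, 3.14].

## Interface

Orientations are given as a 3x3 rotation matrix whose columns are the frame's x, y, z axes.
In Python, from station import * gives the robot as it stands.
- The arm moves only by the tool carry_out, never from a script. Its argument "steps" is a list of rows, each an object with "slide": the shift along the world's x, y, z in m, a list of three; "turn": the turn about the world's z in rad; "gripper": the closure, from 0 (fully open) to 1 (shut). A call has 1 to 5 rows; each row shifts and turns the pose as measured when the row begins; what a row does not reach is not made up. A row lasts 1/12 s, in which the tool goes at most 41.7 mm and 7.16 degrees, less where a joint would pass 70% of its speed; a pose out of reach is approached as far as the arm can. A call with a gripper value outside its range is refused whole. The fingers move at their own pace and stop on an object; "force" is the grip in N (left out, the last holds). Time passes only in rows, so rows that do not move let the fingers close. It gives the time, the measured TCP pose, the force and the opening at its end, in the units of the state.
- observe(): the state, without advancing time (a new reading comes with each control period).
- get_image(name): name is "scene" or "side" or "wrist"; returns (picture, depth): 400x640x3 uint8, red, green, blue; 400x640 float32, mm along the optical axis (not along the pixel's ray), 0 where there is no reading.
- get_calibration(name): a dict with "fx", "fy", "cx", "cy" (pixels), "R" (3x3) and "t" (3): a world point X has camera coordinates R X + t. Camera axes: x right, y down, z forward; pixel columns grow to the right and rows downward; lengths in mm; the calibration is good to about 2 mm. A picture is of the moment at which its call begins: read the wrist's pose just before it. get_calibration takes no time and is no camera call; for the wrist camera it gives the pose at the moment of the call.
- hand_in(): hands the job in, once; it reports no verdict.
The state is a dict: "clock": time; "qpos": joint angles; "qvel": joint speeds; "tau": joint torques, N m; "tcp_pos": TCP position; "tool_rot": TCP orientation; "ft_force": force on the tool from outside, world axes, zero at the start; "torque": the same for the moment, N m; "width": opening from 0.0 (shut) to 1.0 (fully open).
Only numpy, scipy, OpenCV 4.12 (cv2) and the standard library are available. Lean on these libraries where they do the work, as an engineer would, in place of code of your own. Each camera call takes 0.05 s, during which the arm holds its last target. There are 200 camera calls.

## Working session

There is one attempt and no reset: what is moved stays moved. The work goes in short steps, Python scripts to look and compute and a tool call to move; the robot and the scene stay as the last step left them, time stands still between calls to the robot, and variables do not carry over. Pictures are saved under pics/ and viewed, about 12 in all and at most 16, crops included, and the job is handed in when it is done.

Besides the shell and the picture viewer there is one more tool, called as a command line: name --argument value ..., lists and objects as JSON in quotes. carry_out: Moves the arm, as the interface text tells. Its arguments: {"type":"object","properties":{"steps":{"type":"array","items":{"type":"object","properties":{"slide":{"type":"array","items":{"type":"number"}},"turn":{"type":"number"},"gripper":{"type":"number"}}}},"force":{"type":"number"}},"required":["steps"]}

```bash
mkdir -p pics; cat > h.py <<'E'
from station import *
import numpy as np, cv2
def cloud(name):
    c=get_calibration(name); im,d=get_image(name)
    v,u=np.mgrid[:d.shape[0],:d.shape[1]]
    P=np.stack([(u-c['cx'])/c['fx']*d,(v-c['cy'])/c['fy']*d,d],-1)
    return im,d,(P-np.array(c['t']))@np.array(c['R']),c
E
python3 - <<'E'
from h import *
o=observe(); print(o['clock'],o['tcp_pos'],np.round(o['tool_rot'],3),o['width'])
for n in("scene","side","wrist"):
    im,d,P,c=cloud(n); cv2.imwrite(f'pics/{n}0.png',im[...,::-1]); np.savez(f'{n}0.npz',im=im,d=d,P=P)
    print(n,-np.array(c['R']).T@c['t'],c['fx'],(d>0).mean())
E
```

```text
0.0 [169.99361586 652.76699606 302.8436522 ] [[-0.968  0.252 -0.   ]
 [ 0.252  0.968 -0.002]
 [-0.    -0.002 -1.   ]] 0.9980907060092769
scene [1316.50208751 -731.49507875  911.04853319] 481.5668841744055 0.99608984375
side [-332.50350706  980.76487074 1107.47007848] 518.7730289642799 0.98196875
wrist [ 99.24395946 670.71546966 372.52883173] 296.36454800546005 0.99618359375
```

View pics/scene0.png

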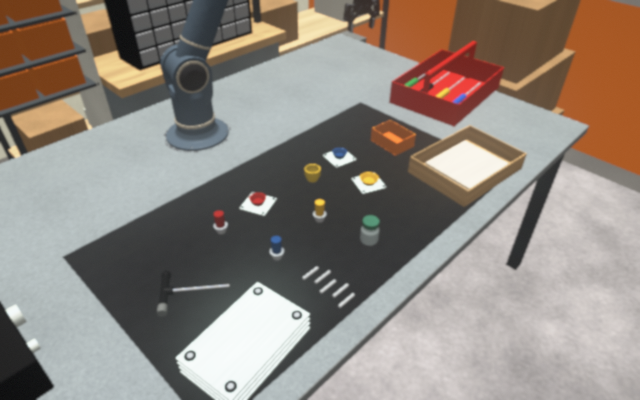

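View pics/side0.png

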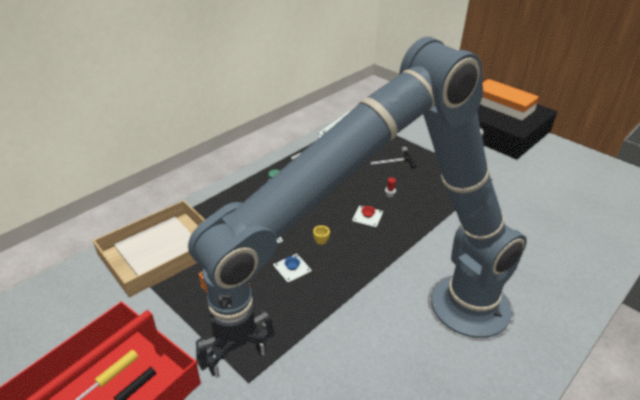

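The scene view shows the feet red (220,222), blue (277,247) and yellow (319,210), and the liner at (313,173). The cups are red (258,200), blue (339,155) and yellow (369,180), with the jar at (370,230), the driver near (170,290) and the bin at (393,137). In the side view the arm hides part of the scene. It shows the liner at (321,234) and the red (368,213) and blue (292,263) cups.

```bash
python3 - <<'E'
from h import *
z=np.load('scene0.npz'); im,P=z['im'],z['P']
hsv=cv2.cvtColor(im,cv2.COLOR_RGB2HSV); H,S,V=[hsv[...,i].astype(int) for i in range(3)]
cam=-np.array(get_calibration('scene')['R']).T@get_calibration('scene')['t']
M={'red':((H<8)|(H>172)),'blue':(H>100)&(H<125),'yel':(H>15)&(H<32),'green':(H>60)&(H<90),'orange':(H>4)&(H<15)}
box=np.zeros(S.shape,bool); box[120:275,190:420]=1
for n,m in M.items():
    m=(m&(S>120)&(V>60)&box).astype(np.uint8)
    k,L,st,ce=cv2.connectedComponentsWithStats(m)
    for i in range(1,k):
        if st[i,4]<25: continue
        p=P[L==i]; zt=np.percentile(p[:,2],95)
        q=p[p[:,2]>zt-6]
        print(n,ce[i].round(),st[i,4],'med',np.median(p,0).round(),'zp',np.percentile(p[:,2],[2,50,98]).round(),'top',q.mean(0).round(),'minmax',p[:,:2].min(0).round(),p[:,:2].max(0).round())
# white plates
w=(S<50)&(V>170)&box
k,L,st,ce=cv2.connectedComponentsWithStats(w.astype(np.uint8))
for i in range(1,k):
    if st[i,4]>60:
        p=P[L==i]; print('white',ce[i].round(),st[i,4],np.median(p,0).round(),(p.min(0)/2+p.max(0)/2).round())
E
```

```text
red [258. 198.] 134 med [435. -88.  20.] zp [ 7. 20. 28.] top [442. -89.  24.] minmax [ 400. -117.] [470. -52.]
red [219. 217.] 121 med [ 469. -242.   63.] zp [ 5. 63. 71.] top [ 492. -256.   96.] minmax [ 391. -731.] [1317. -188.]
blue [339. 152.] 74 med [446. 253.  19.] zp [10. 19. 28.] top [473. 220.  49.] minmax [ 428. -731.] [1317.  266.]
blue [276. 240.] 71 med [ 644. -197.   67.] zp [ 61.  67. 575.] top [ 664. -214.   95.] minmax [ 590. -731.] [1317. -139.]
yel [312. 172.] 249 med [470. 100.  32.] zp [ 2. 32. 47.] top [494.  77.  65.] minmax [ 405. -731.] [1317.  168.]
yel [369. 177.] 192 med [600. 218.  17.] zp [ 1. 17. 26.] top [621. 189.  46.] minmax [ 557. -731.] [1317.  266.]
yel [319. 205.] 143 med [621. -21.  56.] zp [ 1. 56. 71.] top [619. -19.  68.] minmax [547. -32.] [631.  55.]
orange [393. 137.] 1069 med [518. 442.  28.] zp [ 2. 28. 53.] top [538. 406.  69.] minmax [ 402. -731.] [1317.  560.]
white [242. 145.] 3588 [178.  79.   2.] [ 652. -178.  453.]
white [413. 122.] 77 [491. 601.   2.] [490. 610.   3.]
white [339. 159.] 245 [465. 231.   5.] [447. 243.  12.]
white [368. 185.] 267 [623. 192.   6.] [ 938. -242.  455.]
white [258. 206.] 352 [ 457. -109.    6.] [ 859. -387.  455.]
white [411. 267.] 259 [907.  19.   2.] [913.  24.   1.]
```

carry_out --steps '[{"slide": [0.019,-0.034,0],"turn": 0.05,"gripper": 0},{"slide": [0.019,-0.034,0],"turn": 0.05},{"slide": [0.019,-0.034,0],"turn": 0.05},{"slide": [0.019,-0.034,0],"turn": 0.05},{"slide": [0.019,-0.034,0],"turn": 0.05}]'

```text
validation failed for argument at $.st...
```

carry_out --steps '[{"slide": [0.019,-0.034,0]},{"slide": [0.019,-0.034,0]},{"slide": [0.019,-0.034,0]},{"slide": [0.019,-0.034,0]},{"slide": [0.019,-0.034,0]}]'

```text
validation failed for argument at $.st...
```

carry_out --steps '[{"slide": [0.019,-0.034,0]},{"slide": [0.019,-0.034,0]},{"slide": [0.019,-0.034,0]},{"slide": [0.019,-0.034,0]},{"slide": [0.019,-0.034,0]}]'

```text
validation failed for argument at $.st...
```

carry_out --steps '[{"slide": [0.019,-0.034,0.0],"turn": 0.05,"gripper": 0.0},{"slide": [0.019,-0.034,0.0],"turn": 0.05,"gripper": 0.0},{"slide": [0.019,-0.034,0.0],"turn": 0.05,"gripper": 0.0},{"slide": [0.019,-0.034,0.0],"turn": 0.05,"gripper": 0.0},{"slide": [0.019,-0.034,0.0],"turn": 0.05,"gripper": 0.0}]'

```text
clock: 0.57
tcp_pos: [258.1, 483.4, 299.1]
tool_rot: [[-1.0, -0.024, -0.006], [-0.024, 1.0, -0.002], [0.006, -0.002, -1.0]]
ft_force: [1.3, -0.1, 0.7]
width: 1.002
```

carry_out --steps '[{"slide": [0.019,-0.034,0.0],"turn": 0.0,"gripper": 0.0},{"slide": [0.019,-0.034,0.0],"turn": 0.0,"gripper": 0.0},{"slide": [0.019,-0.034,0.0],"turn": 0.0,"gripper": 0.0},{"slide": [0.019,-0.034,0.0],"turn": 0.0,"gripper": 0.0},{"slide": [0.019,-0.034,0.0],"turn": 0.0,"gripper": 0.0}]'

```text
clock: 0.98
tcp_pos: [355.4, 303.4, 298.3]
tool_rot: [[-1.0, -0.028, -0.007], [-0.028, 1.0, -0.003], [0.007, -0.003, -1.0]]
ft_force: [0.0, -0.8, -0.4]
width: 1.0
```

carry_out --steps '[{"slide": [0.019,-0.034,0.0],"turn": 0.0,"gripper": 0.0},{"slide": [0.019,-0.034,0.0],"turn": 0.0,"gripper": 0.0},{"slide": [0.019,-0.034,0.0],"turn": 0.0,"gripper": 0.0},{"slide": [0.019,-0.034,0.0],"turn": 0.0,"gripper": 0.0},{"slide": [0.019,-0.034,0.0],"turn": 0.0,"gripper": 0.0}]'

```text
clock: 1.4
tcp_pos: [452.3, 123.3, 298.6]
tool_rot: [[-1.0, -0.029, -0.006], [-0.029, 1.0, -0.002], [0.006, -0.001, -1.0]]
ft_force: [0.8, 1.4, 0.6]
width: 0.999
```

carry_out --steps '[{"slide": [0.03,-0.02,0.01],"turn": 0.0,"gripper": 0.0},{"slide": [0.03,-0.02,0.01],"turn": 0.0,"gripper": 0.0},{"slide": [0.02,-0.01,0.01],"turn": 0.0,"gripper": 0.0},{"slide": [0.0,0.0,0.0],"turn": 0.0,"gripper": 0.0}]'

```text
clock: 1.73
tcp_pos: [536.2, 59.2, 329.4]
tool_rot: [[-1.0, -0.013, -0.007], [-0.013, 1.0, -0.006], [0.007, -0.006, -1.0]]
ft_force: [0.6, -0.3, -0.1]
width: 0.998
```

```bash
python3 - <<'E'
from h import *
im,d,P,c=cloud('wrist'); cv2.imwrite('pics/w1.png',im[...,::-1]); np.savez('w1.npz',im=im,d=d,P=P)
print(observe()['tcp_pos'])
E
```

```text
[534.31691367  59.92415629 328.24442218]
```

View pics/w1.png

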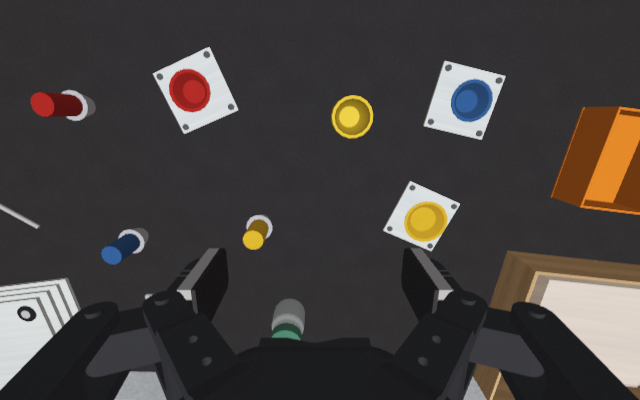

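The wrist view shows everything at once. The feet tops are red (42,104), blue (112,254) and yellow (254,240), and the liner rim is at (352,117). The cups are red (190,90), blue (471,100) and yellow (425,220), with the jar at (287,330) and the bin at (600,155).

```bash
cat >> h.py <<'E'
def cast(c,uv,z):
    R=np.array(c['R']);C=-R.T@np.array(c['t'])
    r=R.T@np.array([(uv[0]-c['cx'])/c['fx'],(uv[1]-c['cy'])/c['fy'],1.]); return (C+r*(z-C[2])/r[2])
def masks(im):
    hsv=cv2.cvtColor(im,cv2.COLOR_RGB2HSV); H,S,V=[hsv[...,i].astype(int) for i in range(3)]
    return {n:((m&(S>110)&(V>40))*255).astype(np.uint8) for n,m in {'red':(H<8)|(H>172),'blue':(H>100)&(H<125),'yel':(H>17)&(H<34)}.items()}|{'white':((S<40)&(V>150)).astype(np.uint8)*255}
def blobs(m,amin=150):
    k,L,st,ce=cv2.connectedComponentsWithStats(m); return [(L==i,st[i],ce[i]) for i in range(1,k) if st[i,4]>amin]
def zfit(P,m,z):  # circle fit of depth points near height z by enclosing circle
    q=P[m]; q=q[abs(q[:,2]-z)<4]; (x,y),r=cv2.minEnclosingCircle(q[:,:2].astype(np.float32)); return round(x),round(y),round(r,1),len(q),q.mean(0).round(1)
def rimcast(c,m,z): # cast hull of mask on plane z, ellipse fit
    cn=max(cv2.findContours(m.astype(np.uint8),cv2.RETR_EXTERNAL,cv2.CHAIN_APPROX_NONE)[0],key=cv2.contourArea)
    w=np.array([cast(c,p[0],z)[:2] for p in cn],np.float32); e=cv2.fitEllipse(w); return np.round(e[0],1),np.round(e[1],1)
E
python3 - <<'E'
from h import *
c=get_calibration('wrist'); z=np.load('w1.npz'); im,P=z['im'],z['P']; M=masks(im)
R=np.array(c['R']);print('cam',-R.T@c['t'], 'table z',np.median(P[150:190,250:330,2]), 'mat axis',R[2].round(3))
for n in('red','blue','yel'):
    for m,s,ce in blobs(M[n]):
        if s[0]>540: continue
        zt=np.percentile(P[m][:,2],90)
        print(n,ce.round(),s[4],'zt',zt.round(1),'top fit',zfit(P,m,zt),'cast',rimcast(c,m,{0:24}.get(0) if zt<30 and n!='yel' else 22 if zt<30 else 42))
for m,s,ce in blobs(M['white'],500):
    if s[4]<6000 and 60<s[0]<450:
        cn=max(cv2.findContours(m.astype(np.uint8),0,1)[0],key=cv2.contourArea); r=cv2.minAreaRect(cn); print('plate',ce.round(),s[4],cast(c,r[0],4).round(1),r[2])
print('jar',zfit(P,(P[...,2]>60)&(abs(P[...,0]-760)<60)&(abs(P[...,1])<80),69))
E
```

```text
cam [461.88964498  58.87480332 398.55953468] table z 0.4418499898123086 mat axis [ 0.275 -0.001 -0.961]
red [189.  90.] 1346 zt 23.5 top fit (442, -94, 24.8, 542, array([441.2, -96.8,  22.5])) cast (array([438.4, -92.9]), array([46.5, 47.5]))
red [ 55. 104.] 1088 zt 65.7 top fit (460, -238, 13.6, 499, array([ 459.3, -236.6,   64.9])) cast (array([ 457.2, -242.8]), array([27.4, 62.4]))
blue [471. 100.] 1324 zt 23.7 top fit (447, 245, 24.5, 543, array([447.7, 247.1,  22.7])) cast (array([444.6, 244.6]), array([46.4, 47.3]))
blue [120. 249.] 714 zt 65.8 top fit (638, -195, 13.3, 327, array([ 637.6, -193.7,   65.1])) cast (array([ 639.5, -198.5]), array([26.9, 63. ]))
yel [352. 116.] 1486 zt 41.6 top fit (468, 100, 24.4, 440, array([467.4, 100.6,  41.2])) cast (array([465.5, 100.4]), array([48.4, 48.6]))
yel [425. 221.] 1324 zt 21.6 top fit (603, 209, 29.4, 505, array([606.6, 211. ,  20.7])) cast (array([600.2, 208.8]), array([55.2, 56.5]))
yel [255. 235.] 558 zt 66.1 top fit (614, -17, 12.8, 328, array([613.8, -16.5,  65.3])) cast (array([615.9, -18. ]), array([27.2, 45.1]))
plate [199.  91.] 2724 [437.7 -93.    4. ] 64.65382385253906
plate [459. 100.] 2700 [443.8 245.7   4. ] 17.52556800842285
plate [417. 212.] 1572 [599.6 209.4   4. ] 28.810794830322266
plate [141. 387.] 1056 [ 911.3 -232.3    4. ] 90.0
jar (755, 22, 19.7, 223, array([748.7,  22.8,  68.9]))
```

carry_out --steps '[{"slide": [-0.022,0.014,-0.03],"turn": -0.005,"gripper": 0.0},{"slide": [-0.022,0.014,-0.03],"turn": -0.005,"gripper": 0.0},{"slide": [-0.022,0.013,-0.03],"turn": -0.005,"gripper": 0.0},{"slide": [0.0,0.0,-0.03],"turn": 0.0,"gripper": 0.0},{"slide": [0.0,0.0,-0.02],"turn": 0.0,"gripper": 0.0}]'

```text
clock: 2.2
tcp_pos: [463.1, 104.6, 187.2]
tool_rot: [[-1.0, -0.0, -0.002], [-0.0, 1.0, -0.001], [0.002, -0.001, -1.0]]
ft_force: [0.4, -0.1, -0.6]
width: 1.0
```

carry_out --steps '[{"slide": [0.0,0.0,0.0],"turn": 0.0,"gripper": 0.0}]'

```text
clock: 2.28
tcp_pos: [458.5, 105.3, 183.4]
tool_rot: [[-1.0, -0.003, -0.011], [-0.003, 1.0, -0.003], [0.011, -0.003, -1.0]]
ft_force: [-0.6, -0.0, -0.3]
width: 0.999
```

```bash
cat > w.py <<'E'
from h import *
import sys
c=get_calibration('wrist'); o=observe(); im,d,P,_=cloud('wrist'); cv2.imwrite(f'pics/{sys.argv[1]}.png',im[...,::-1]); np.savez('w.npz',im=im,d=d,P=P)
print('tcp',o['tcp_pos'].round(1) if hasattr(o['tcp_pos'],'round') else o['tcp_pos'],'y',np.round(np.array(o['tool_rot'])[:,1],3),'w',o['width'],'F',np.round(o['ft_force'],1),o['clock'])
for n in('red','blue','yel'):
    for m,s,ce in blobs(masks(im)[n]):
        zt=np.percentile(P[m][:,2],90)
        try: print(n,ce.round(),s[:4],s[4],'zt',zt.round(1),'top',zfit(P,m,zt),'cast',rimcast(c,m,zt))
        except Exception as e: print(n,ce,e)
E
python3 w.py w2
```

```text
tcp [458.5 105.3 183.4] y [-0.003  1.    -0.003] w 0.9992670871433212 F [-0.6 -0.  -0.3] 2.2833
red [ 67. 182.] [ 34 154  68  59] 3048 zt 23.5 top (441, -94, 25.5, 1295, array([441.3, -96.8,  22.5])) cast (array([440.7, -92.7]), array([46.8, 52.9]))
blue [489. 193.] [458 164  62  58] 2798 zt 23.7 top (447, 245, 24.9, 1194, array([448.3, 247.2,  22.8])) cast (array([447.3, 244.3]), array([47.2, 48.7]))
blue [  5. 378.] [  0 371  15  19] 163 zt 39.5 top (630, -186, 2.2, 20, array([ 630. , -185.6,   37.1])) cast (array([ 619.8, -176.8]), array([10.3, 24. ]))
yel [309. 221.] [277 188  64  67] 3337 zt 41.6 top (468, 100, 24.6, 1023, array([467.2, 100.4,  41. ])) cast (array([466.1, 100.4]), array([47.9, 53.3]))
yel [403. 337.] [393 324  25  32] 252 zt 189.4 top (444, 129, 5.0, 22, array([441. , 129.2, 190. ])) cast (array([442.1, 128.1]), array([ 2.3, 11.5]))
yel [158. 393.] [150 382  17  18] 166 zt 66.0 top (608, -23, 7.9, 140, array([607.6, -22.1,  65.2])) cast (array([605.6, -21.4]), array([11.7, 18.7]))
```

View pics/w2.png

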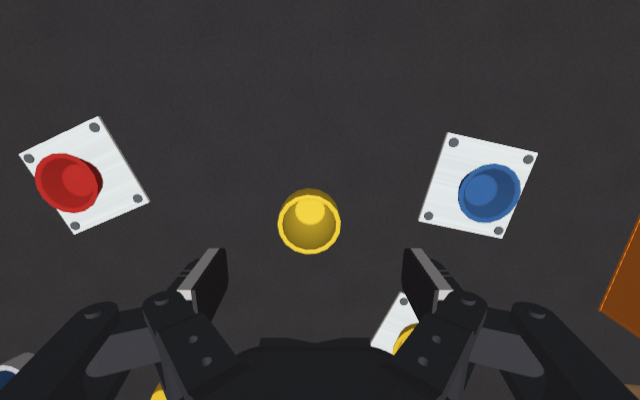

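The liner is seen at (309,221) between the open pads, and its rim measures (467.5,100.3) with the TCP at (458.5,105.3). The red and blue cups are at (67,182) and (489,193).

carry_out --steps '[{"slide": [0.0095,-0.005,-0.01],"turn": 0.0,"gripper": 0.0},{"slide": [0.0,0.0,-0.025],"turn": 0.0,"gripper": 0.0},{"slide": [0.0,0.0,-0.02],"turn": 0.0,"gripper": 0.0},{"slide": [0.0,0.0,-0.01],"turn": 0.0,"gripper": 0.0},{"slide": [0.0,0.0,0.0],"turn": 0.0,"gripper": 0.0}]'

```text
clock: 2.75
tcp_pos: [472.3, 103.7, 124.2]
tool_rot: [[-1.0, -0.007, 0.002], [-0.007, 1.0, 0.003], [-0.002, 0.003, -1.0]]
ft_force: [-0.4, 0.6, -0.5]
width: 0.998
```

carry_out --steps '[{"slide": [-0.0045,-0.003,-0.018],"turn": 0.0,"gripper": 0.0},{"slide": [0.0,0.0,-0.016],"turn": 0.0,"gripper": 0.0},{"slide": [0.0,0.0,0.0],"turn": 0.0,"gripper": 0.0},{"slide": [0.0,0.0,0.0],"turn": 0.0,"gripper": 0.0}]'

```text
clock: 3.08
tcp_pos: [471.4, 102.4, 94.8]
tool_rot: [[-1.0, -0.008, 0.01], [-0.008, 1.0, 0.007], [-0.01, 0.007, -1.0]]
ft_force: [-0.5, 0.7, -0.1]
width: 1.002
```

carry_out --steps '[{"slide": [-0.004,-0.002,-0.003],"turn": 0.007,"gripper": 0.0},{"slide": [0.0,0.0,0.0],"turn": 0.0,"gripper": 0.0}]'

```text
clock: 3.25
tcp_pos: [468.6, 100.9, 94.2]
tool_rot: [[-1.0, -0.016, 0.014], [-0.016, 1.0, 0.008], [-0.014, 0.008, -1.0]]
ft_force: [0.1, -0.4, -0.2]
width: 1.003
```

```bash
python3 w.py w3
```

```text
tcp [468.6 100.9  94.2] y [-0.016  1.     0.008] w 1.0027736993060423 F [ 0.1 -0.4 -0.2] 3.25
blue [592. 216.] [539 173 101  91] 7224 zt 23.7 top (447, 245, 25.9, 3066, array([448. , 245.7,  22.6])) cast (array([446.9, 241.4]), array([46.4, 54.3]))
yel [313. 262.] [260 208 105 108] 8781 zt 41.6 top (468, 100, 24.9, 2825, array([467. , 100.2,  40.9])) cast (array([465.1, 100.1]), array([47.4, 55.4]))
```

carry_out --steps '[{"slide": [-0.001,0.0,-0.005],"turn": 0.01,"gripper": 0.0},{"slide": [0.0,0.0,0.0],"turn": 0.0,"gripper": 1.0},{"slide": [0.0,0.0,0.0],"turn": 0.0,"gripper": 1.0},{"slide": [0.0,0.0,0.0],"turn": 0.0,"gripper": 1.0},{"slide": [0.0,0.0,0.0],"turn": 0.0,"gripper": 1.0}]' --force 25

```text
clock: 3.72
tcp_pos: [469.5, 101.5, 91.5]
tool_rot: [[-0.999, -0.027, 0.02], [-0.027, 1.0, 0.01], [-0.02, 0.01, -1.0]]
ft_force: [-0.4, -0.3, 2.6]
width: 0.574
```

carry_out --steps '[{"slide": [0.0,0.0,0.0],"turn": 0.0,"gripper": 1.0},{"slide": [0.0,0.0,0.0],"turn": 0.0,"gripper": 1.0}]'

```text
clock: 3.88
tcp_pos: [469.5, 101.5, 91.5]
tool_rot: [[-0.999, -0.027, 0.02], [-0.027, 1.0, 0.01], [-0.02, 0.01, -1.0]]
ft_force: [0.3, 0.4, -0.6]
width: 0.572
```

carry_out --steps '[{"slide": [0.0,0.0,0.02],"turn": -0.01,"gripper": 1.0},{"slide": [0.0,0.0,0.03],"turn": -0.01,"gripper": 1.0},{"slide": [0.02,0.015,0.02],"turn": 0.0,"gripper": 1.0},{"slide": [0.03,0.025,0.0],"turn": 0.0,"gripper": 1.0},{"slide": [0.03,0.025,0.0],"turn": 0.0,"gripper": 1.0}]'

```text
clock: 4.3
tcp_pos: [543.4, 161.1, 162.6]
tool_rot: [[-1.0, 0.003, 0.006], [0.003, 1.0, 0.004], [-0.005, 0.004, -1.0]]
ft_force: [1.0, 0.4, -0.9]
width: 0.571
```

carry_out --steps '[{"slide": [0.03,0.025,0.0],"turn": 0.0,"gripper": 1.0},{"slide": [0.02,0.015,0.0],"turn": 0.0,"gripper": 1.0},{"slide": [0.0,0.0,0.0],"turn": 0.0,"gripper": 1.0}]'

```text
clock: 4.55
tcp_pos: [600.2, 209.2, 163.9]
tool_rot: [[-1.0, -0.002, 0.013], [-0.002, 1.0, 0.009], [-0.014, 0.009, -1.0]]
ft_force: [0.6, 0.1, -0.2]
width: 0.572
```

```bash
python3 w.py w4
```

```text
tcp [600.2 209.2 163.9] y [-0.002  1.     0.009] w 0.5715525815799964 F [ 0.6  0.1 -0.2] 4.55
blue [371.   6.] [343   0  58  15] 618 zt 24.0 top (464, 245, 17.5, 470, array([467.9, 244.7,  23. ])) cast (array([467.7, 244.3]), array([ 8. , 36.7]))
yel [314. 250.] [261 177 108 140] 11290 zt 113.8 top (599, 210, 25.2, 2990, array([597.2, 209.4, 113.2])) cast (array([590.6, 209.1]), array([46. , 69.5]))
yel [ 12. 232.] [  0 214  30  40] 864 zt 43.2 top (615, -8, 10.0, 226, array([615.9,  -5.4,  42.4])) cast (array([610.1,   2.2]), array([18.7, 32.4]))
```

View pics/w4.png

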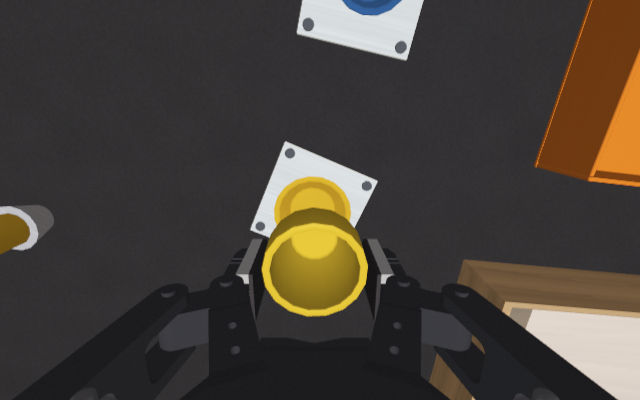

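The liner hangs at (314,268) between the pads. The yellow cup shows behind it at (312,210), with its left and right rim visible.

```bash
python3 - <<'E'
from h import *
def edge(f,ylim,zlo,zhi,cut=None):
    z=np.load(f); P=z['P'].reshape(-1,3); m=masks(z['im'])['yel'].reshape(-1)>0
    q=P[m&(P[:,2]>zlo)&(P[:,2]<zhi)&(abs(P[:,1]-209)<45)&(P[:,0]>540)&(P[:,0]<660)]
    print(f,len(q),'x',np.percentile(q[:,0],[0.5,99.5]),'y',np.percentile(q[:,1],[.5,99.5]))
edge('w1.npz',0,19,24); edge('w.npz',0,19,24); edge('w.npz',0,108,118)
E
```

```text
w1.npz 434 x [576.1781159  631.39939167] y [180.52329258 237.09904014]
w.npz 754 x [575.95459479 611.01279776] y [179.86702877 237.38827252]
w.npz 3366 x [573.94398593 621.61406284] y [185.21869957 233.13376407]
```

carry_out --steps '[{"slide": [0.006,0.0,-0.01],"turn": 0.0,"gripper": 1.0},{"slide": [0.0,0.0,-0.02],"turn": 0.0,"gripper": 1.0},{"slide": [0.0,0.0,0.0],"turn": 0.0,"gripper": 1.0}]'

```text
clock: 4.85
tcp_pos: [602.9, 205.9, 130.8]
tool_rot: [[-1.0, -0.001, 0.008], [-0.001, 1.0, 0.006], [-0.008, 0.006, -1.0]]
ft_force: [-1.5, -0.1, -1.3]
width: 0.573
```

```bash
cat > e.py <<'E'
from h import *
import sys
# usage: e.py col zlo zhi cx cy : extents of coloured points in a height band around (cx,cy)
o=observe(); im,d,P,_=cloud('wrist'); cv2.imwrite('pics/last.png',im[...,::-1]); P=P.reshape(-1,3); M=masks(im)
print('tcp',np.round(o['tcp_pos'],1),'ax',np.round(np.array(o['tool_rot'])[:,2],3),np.round(np.array(o['tool_rot'])[:,1],3),'w',round(float(o['width']),3),'F',np.round(o['ft_force'],1),round(o['clock'],2))
a=sys.argv[1:]
while a:
    n,zl,zh,cx,cy=a[0],*map(float,a[1:5]); a=a[5:]
    q=P[(M[n].reshape(-1)>0)&(P[:,2]>zl)&(P[:,2]<zh)&(np.hypot(P[:,0]-cx,P[:,1]-cy)<45)]
    if len(q)<20: print(n,len(q)); continue
    x=np.percentile(q[:,0],[.5,99.5]);y=np.percentile(q[:,1],[.5,99.5]); print(n,len(q),'x',x.round(1),x.mean().round(1),'y',y.round(1),y.mean().round(1),'zmax',np.percentile(q[:,2],98).round(1))
E
python3 e.py yel 19 24 604 209 yel 60 100 604 209
```

```text
tcp [602.9 205.9 130.8] ax [ 0.008  0.006 -1.   ] [-0.001  1.     0.006] w 0.573 F [-1.5 -0.1 -1.3] 4.85
yel 919 x [575.9 609.5] 592.7 y [180.2 237.3] 208.7 zmax 22.6
yel 5941 x [576.2 623.7] 600.0 y [181.7 229.4] 205.6 zmax 81.6
```

carry_out --steps '[{"slide": [0.004,0.003,0.0],"turn": 0.0,"gripper": 1.0},{"slide": [0.0,0.0,-0.01],"turn": 0.0,"gripper": 1.0}]'

```text
clock: 5.07
tcp_pos: [609.1, 207.7, 124.4]
tool_rot: [[-1.0, 0.002, 0.014], [0.002, 1.0, 0.008], [-0.014, 0.008, -1.0]]
ft_force: [1.6, 0.4, -0.9]
width: 0.574
```

```bash
python3 e.py yel 19 24 604 209 yel 55 100 604 209
```

```text
tcp [609.1 207.7 124.4] ax [ 0.014  0.008 -1.   ] [0.002 1.    0.008] w 0.574 F [ 1.6  0.4 -0.9] 5.07
yel 1148 x [575.6 610.6] 593.1 y [179.9 237.1] 208.5 zmax 22.7
yel 5669 x [582.8 630.3] 606.5 y [183.6 231.4] 207.5 zmax 75.2
```

carry_out --steps '[{"slide": [-0.0025,0.001,-0.012],"turn": 0.0,"gripper": 1.0},{"slide": [0.0,0.0,0.0],"turn": 0.0,"gripper": 1.0}]'

```text
clock: 5.28
tcp_pos: [604.3, 207.1, 108.8]
tool_rot: [[-1.0, 0.003, 0.008], [0.003, 1.0, 0.005], [-0.008, 0.005, -1.0]]
ft_force: [-1.3, -0.1, -1.1]
width: 0.568
```

```bash
python3 e.py yel 19 24 604 209 yel 50 100 604 209
```

```text
tcp [604.3 207.1 108.8] ax [ 0.008  0.005 -1.   ] [0.003 1.    0.005] w 0.568 F [-1.3 -0.1 -1.1] 5.28
yel 2218 x [575.7 615.6] 595.7 y [180.5 236.2] 208.3 zmax 23.6
yel 3923 x [577.7 625.4] 601.5 y [182.8 230.8] 206.8 zmax 59.7
```

carry_out --steps '[{"slide": [0.0025,0.0015,-0.005],"turn": 0.0,"gripper": 1.0},{"slide": [0.0,0.0,-0.002],"turn": 0.0,"gripper": 1.0}]'

```text
clock: 5.5
tcp_pos: [609.1, 208.6, 104.4]
tool_rot: [[-1.0, 0.004, 0.013], [0.004, 1.0, 0.006], [-0.013, 0.006, -1.0]]
ft_force: [-0.9, -0.0, -0.7]
width: 0.569
```

```bash
python3 e.py yel 19 24 604 209 yel 45 100 604 209
```

```text
tcp [609.1 208.6 104.4] ax [ 0.013  0.006 -1.   ] [0.004 1.    0.006] w 0.569 F [-0.9 -0.  -0.7] 5.5
yel 1851 x [575.8 622.9] 599.4 y [180.2 236.6] 208.4 zmax 23.7
yel 4030 x [582.7 630.4] 606.6 y [184.5 232.4] 208.4 zmax 55.4
```

carry_out --steps '[{"slide": [-0.0015,0.0,-0.003],"turn": 0.0,"gripper": 1.0},{"slide": [0.0,0.0,-0.001],"turn": 0.0,"gripper": 1.0}]'

```text
clock: 5.72
tcp_pos: [608.3, 208.5, 101.6]
tool_rot: [[-1.0, 0.004, 0.015], [0.004, 1.0, 0.007], [-0.015, 0.007, -1.0]]
ft_force: [-3.4, -0.6, 5.0]
width: 0.569
```

```bash
python3 e.py yel 19 24 604 209 yel 45 100 604 209
```

```text
tcp [608.3 208.5 101.6] ax [ 0.015  0.007 -1.   ] [0.004 1.    0.007] w 0.569 F [-3.4 -0.6  5. ] 5.72
yel 1880 x [575.8 623.4] 599.6 y [180.3 236.4] 208.4 zmax 23.8
yel 3532 x [582.1 629.7] 605.9 y [184.3 232.3] 208.3 zmax 52.7
```

carry_out --steps '[{"slide": [0.0,0.0,0.0],"turn": 0.0,"gripper": 0.25},{"slide": [0.0,0.0,0.0],"turn": 0.0,"gripper": 0.0},{"slide": [0.0,0.0,0.0],"turn": 0.0,"gripper": 0.0},{"slide": [0.0,0.0,0.0],"turn": 0.0,"gripper": 0.0}]'

```text
clock: 6.1
tcp_pos: [608.6, 208.6, 102.2]
tool_rot: [[-1.0, 0.004, 0.016], [0.004, 1.0, 0.008], [-0.016, 0.008, -1.0]]
ft_force: [0.0, -0.0, -0.3]
width: 1.004
```

carry_out --steps '[{"slide": [0.0,0.0,0.03],"turn": 0.0,"gripper": 0.0},{"slide": [0.0,0.0,0.04],"turn": 0.0,"gripper": 0.0},{"slide": [0.0,0.0,0.04],"turn": 0.0,"gripper": 0.0}]'

```text
clock: 6.35
tcp_pos: [602.6, 206.8, 204.8]
tool_rot: [[-1.0, 0.004, -0.004], [0.004, 1.0, -0.001], [0.004, -0.001, -1.0]]
ft_force: [1.1, -0.2, 0.0]
width: 1.001
```

```bash
python3 e.py yel 18 24 604 209 yel 47 60 604 209; cp pics/last.png pics/w5.png
```

```text
tcp [602.6 206.8 204.8] ax [-0.004 -0.001 -1.   ] [ 0.004  1.    -0.001] w 1.001 F [ 1.1 -0.2  0. ] 6.35
yel 834 x [576.2 622.8] 599.5 y [180.3 237.2] 208.7 zmax 23.5
yel 948 x [581.9 629.5] 605.7 y [185.4 232.3] 208.8 zmax 52.7
```

View pics/w5.png

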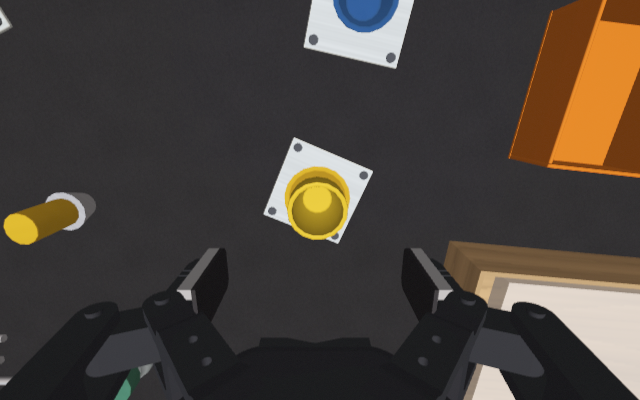

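The liner sits in the yellow cup: rim at (317,210), concentric with the cup at (317,195), rim height about 52 mm. The yellow foot is at (25,228). Next is the yellow foot.

carry_out --steps '[{"slide": [0.002,-0.04,0.0],"turn": 0.0,"gripper": 0.0},{"slide": [0.002,-0.04,0.0],"turn": 0.0,"gripper": 0.0},{"slide": [0.002,-0.04,0.0],"turn": 0.0,"gripper": 0.0},{"slide": [0.002,-0.04,0.0],"turn": 0.0,"gripper": 0.0},{"slide": [0.002,-0.04,0.0],"turn": 0.0,"gripper": 0.0}]'

```text
clock: 6.82
tcp_pos: [618.5, 18.1, 221.1]
tool_rot: [[-0.999, -0.022, 0.026], [-0.021, 1.0, 0.019], [-0.027, 0.018, -0.999]]
ft_force: [0.7, -1.0, -0.7]
width: 0.999
```

carry_out --steps '[{"slide": [0.0,-0.025,0.0],"turn": 0.0,"gripper": 0.0},{"slide": [0.0,0.0,0.0],"turn": 0.0,"gripper": 0.0}]'

```text
clock: 6.98
tcp_pos: [618.3, -20.2, 221.9]
tool_rot: [[-1.0, -0.007, 0.029], [-0.007, 1.0, 0.012], [-0.029, 0.012, -1.0]]
ft_force: [0.1, -1.6, -0.7]
width: 1.002
```

```bash
python3 e.py yel 62 70 614 -17 yel 20 70 614 -17
```

```text
tcp [618.3 -20.2 221.9] ax [ 0.029  0.012 -1.   ] [-0.007  1.     0.012] w 1.002 F [ 0.1 -1.6 -0.7] 6.98
yel 774 x [602.1 626.3] 614.2 y [-29.2  -5.3] -17.3 zmax 66.8
yel 1013 x [601.8 626.1] 614.0 y [-29.3  -5.4] -17.3 zmax 66.7
```

carry_out --steps '[{"slide": [-0.005,0.002,-0.02],"turn": 0.0,"gripper": 0.0},{"slide": [0.0,0.0,-0.025],"turn": 0.0,"gripper": 0.0},{"slide": [0.0,0.0,-0.015],"turn": 0.0,"gripper": 0.0},{"slide": [0.0,0.0,0.0],"turn": 0.0,"gripper": 0.0}]'

```text
clock: 7.37
tcp_pos: [614.8, -11.6, 161.5]
tool_rot: [[-0.999, -0.012, 0.035], [-0.011, 1.0, 0.017], [-0.035, 0.017, -0.999]]
ft_force: [-0.8, 0.0, -1.3]
width: 1.002
```

```bash
python3 e.py yel 62 70 614 -17
```

```text
tcp [614.8 -11.6 161.5] ax [ 0.035  0.017 -0.999] [-0.012  1.     0.017] w 1.002 F [-0.8  0.  -1.3] 7.37
yel 1315 x [602.2 626.5] 614.4 y [-29.3  -5. ] -17.1 zmax 66.6
```

carry_out --steps '[{"slide": [-0.002,-0.006,-0.015],"turn": 0.0,"gripper": 0.0},{"slide": [0.0,0.0,-0.015],"turn": 0.0,"gripper": 0.0},{"slide": [0.0,0.0,0.0],"turn": 0.0,"gripper": 0.0}]'

```text
clock: 7.67
tcp_pos: [615.9, -12.7, 135.0]
tool_rot: [[-0.999, -0.019, 0.042], [-0.018, 1.0, 0.02], [-0.043, 0.02, -0.999]]
ft_force: [0.3, -0.5, 0.0]
width: 0.994
```

```bash
python3 e.py yel 62 70 614 -17
```

```text
tcp [615.9 -12.7 135. ] ax [ 0.042  0.02  -0.999] [-0.019  1.     0.02 ] w 0.994 F [ 0.3 -0.5  0. ] 7.67
yel 1769 x [602.1 626.5] 614.3 y [-29.3  -5.1] -17.2 zmax 66.6
```

carry_out --steps '[{"slide": [-0.004,-0.006,-0.01],"turn": 0.01,"gripper": 0.0},{"slide": [0.0,0.0,-0.01],"turn": 0.0,"gripper": 0.0}]'

```text
clock: 7.88
tcp_pos: [615.2, -18.0, 119.6]
tool_rot: [[-0.998, -0.032, 0.052], [-0.031, 0.999, 0.022], [-0.053, 0.02, -0.998]]
ft_force: [-0.4, -0.6, 0.0]
width: 1.004
```

```bash
python3 e.py yel 62 70 614 -17
```

```text
tcp [615.2 -18.  119.6] ax [ 0.052  0.022 -0.998] [-0.032  0.999  0.02 ] w 1.004 F [-0.4 -0.6  0. ] 7.88
yel 2123 x [602.  626.6] 614.3 y [-29.5  -5.3] -17.4 zmax 66.6
```

carry_out --steps '[{"slide": [-0.004,0.0,-0.004],"turn": -0.02,"gripper": 0.0},{"slide": [0.0,0.0,0.0],"turn": 0.0,"gripper": 1.0},{"slide": [0.0,0.0,0.0],"turn": 0.0,"gripper": 1.0},{"slide": [0.0,0.0,0.0],"turn": 0.0,"gripper": 1.0},{"slide": [0.0,0.0,0.0],"turn": 0.0,"gripper": 1.0}]' --force 40

```text
clock: 8.35
tcp_pos: [610.6, -16.8, 113.7]
tool_rot: [[-0.999, -0.01, 0.051], [-0.009, 1.0, 0.022], [-0.051, 0.021, -0.998]]
ft_force: [0.5, -0.5, 0.4]
width: 0.455
```

carry_out --steps '[{"slide": [0.0,0.0,0.0],"turn": 0.0,"gripper": 1.0},{"slide": [0.0,0.0,0.0],"turn": 0.0,"gripper": 1.0},{"slide": [0.0,0.0,0.0],"turn": 0.0,"gripper": 1.0}]'

```text
clock: 8.6
tcp_pos: [610.8, -16.8, 114.1]
tool_rot: [[-0.999, -0.01, 0.052], [-0.009, 1.0, 0.021], [-0.052, 0.021, -0.998]]
ft_force: [-0.7, -1.1, -1.2]
width: 0.291
```

```bash
python3 e.py yel 58 72 614 -17
```

```text
tcp [610.8 -16.8 114.1] ax [ 0.052  0.021 -0.998] [-0.01   1.     0.021] w 0.291 F [-0.7 -1.1 -1.2] 8.6
yel 2456 x [601.9 626.8] 614.3 y [-28.3  -3.8] -16.1 zmax 66.7
```

carry_out --steps '[{"slide": [0.0,0.0,0.02],"turn": 0.0,"gripper": 1.0},{"slide": [0.0,0.0,0.035],"turn": 0.0,"gripper": 1.0},{"slide": [0.0,0.0,0.035],"turn": 0.0,"gripper": 1.0},{"slide": [0.0,0.02,0.01],"turn": 0.0,"gripper": 1.0},{"slide": [0.0,0.035,0.0],"turn": 0.0,"gripper": 1.0}]'

```text
clock: 9.07
tcp_pos: [608.0, 29.5, 215.5]
tool_rot: [[-0.999, 0.005, 0.044], [0.005, 1.0, 0.015], [-0.044, 0.015, -0.999]]
ft_force: [-0.3, 0.4, -2.0]
width: 0.288
```

```bash
python3 e.py yel 100 190 610 40; cp pics/last.png pics/w6.png
```

```text
tcp [608.   29.5 215.5] ax [ 0.044  0.015 -0.999] [0.005 1.    0.015] w 0.288 F [-0.3  0.4 -2. ] 9.07
yel 3681 x [598.5 623.3] 610.9 y [17.7 42.2] 30.0 zmax 168.0
```

View pics/w6.png

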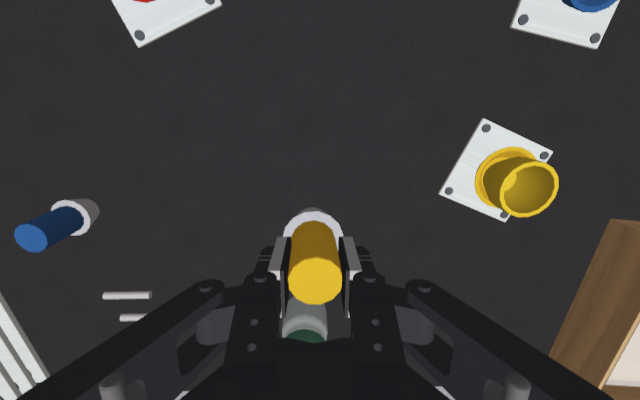

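The yellow foot is held upright at (315,275) and clear of the table. The liner in its cup is at (517,185).

carry_out --steps '[{"slide": [-0.001,0.035,0.0],"turn": 0.0,"gripper": 1.0},{"slide": [-0.001,0.035,0.0],"turn": 0.0,"gripper": 1.0},{"slide": [-0.001,0.035,0.0],"turn": 0.0,"gripper": 1.0},{"slide": [-0.001,0.035,0.0],"turn": 0.0,"gripper": 1.0},{"slide": [0.0,0.03,0.0],"turn": 0.0,"gripper": 1.0}]'

```text
clock: 9.53
tcp_pos: [602.8, 210.5, 215.6]
tool_rot: [[-0.999, 0.002, 0.045], [0.003, 1.0, 0.02], [-0.045, 0.02, -0.999]]
ft_force: [-0.5, -0.0, -1.6]
width: 0.294
```

carry_out --steps '[{"slide": [0.0,0.0,0.0],"turn": 0.0,"gripper": 1.0}]'

```text
clock: 9.62
tcp_pos: [601.0, 219.9, 215.0]
tool_rot: [[-0.999, -0.01, 0.044], [-0.008, 1.0, 0.026], [-0.044, 0.025, -0.999]]
ft_force: [-0.5, 0.5, -1.0]
width: 0.291
```

```bash
python3 e.py yel 100 190 606 209 yel 48 56 606 209 ; cp pics/last.png pics/w7.png
```

```text
tcp [601.  219.9 215. ] ax [ 0.044  0.026 -0.999] [-0.01   1.     0.025] w 0.291 F [-0.5  0.5 -1. ] 9.62
yel 3697 x [591.4 616.3] 603.9 y [208.7 233.2] 221.0 zmax 167.5
yel 655 x [582.  626.9] 604.5 y [185.2 232.6] 208.9 zmax 52.7
```

View pics/w7.png

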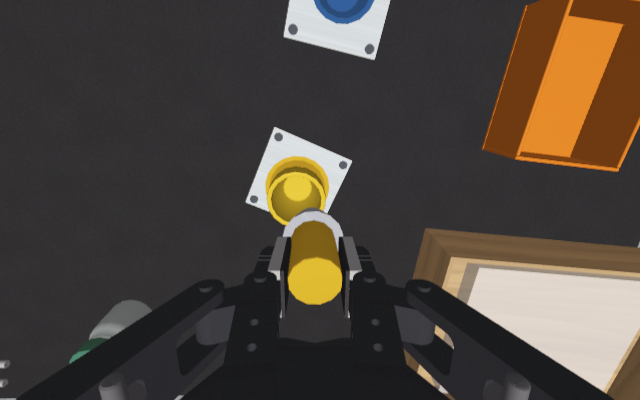

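carry_out --steps '[{"slide": [0.002,-0.01,-0.01],"turn": -0.01,"gripper": 1.0},{"slide": [0.0,0.0,-0.015],"turn": 0.0,"gripper": 1.0},{"slide": [0.0,0.0,0.0],"turn": 0.0,"gripper": 1.0}]'

```text
clock: 9.92
tcp_pos: [603.0, 203.9, 187.6]
tool_rot: [[-0.999, 0.003, 0.043], [0.004, 1.0, 0.02], [-0.043, 0.021, -0.999]]
ft_force: [0.2, -0.9, -2.2]
width: 0.289
```

```bash
python3 e.py yel 90 190 606 209 yel 48 56 606 209
```

```text
tcp [603.  203.9 187.6] ax [ 0.043  0.02  -0.999] [0.003 1.    0.021] w 0.289 F [ 0.2 -0.9 -2.2] 9.92
yel 3675 x [593.4 618.4] 605.9 y [192.4 216.9] 204.6 zmax 140.1
yel 709 x [581.8 619.8] 600.8 y [185. 232.] 208.5 zmax 52.6
```

carry_out --steps '[{"slide": [0.0,0.003,-0.01],"turn": 0.0,"gripper": 1.0},{"slide": [0.0,0.0,0.0],"turn": 0.0,"gripper": 1.0}]'

```text
clock: 10.13
tcp_pos: [604.7, 202.7, 178.4]
tool_rot: [[-0.999, 0.01, 0.045], [0.01, 1.0, 0.019], [-0.045, 0.019, -0.999]]
ft_force: [-0.7, 0.8, -2.2]
width: 0.287
```

```bash
python3 e.py yel 90 190 606 209 yel 48 56 606 209
```

```text
tcp [604.7 202.7 178.4] ax [ 0.045  0.019 -0.999] [0.01  1.    0.019] w 0.287 F [-0.7  0.8 -2.2] 10.13
yel 3681 x [595.2 620. ] 607.6 y [191.1 215.6] 203.3 zmax 130.9
yel 776 x [581.9 621.4] 601.6 y [185.  232.1] 208.6 zmax 52.6
```

carry_out --steps '[{"slide": [-0.002,0.005,0.0],"turn": -0.01,"gripper": 1.0},{"slide": [0.0,0.0,0.0],"turn": 0.0,"gripper": 1.0},{"slide": [0.0,0.0,0.0],"turn": 0.0,"gripper": 1.0}]'

```text
clock: 10.43
tcp_pos: [604.5, 206.5, 180.7]
tool_rot: [[-0.998, 0.023, 0.05], [0.024, 1.0, 0.019], [-0.049, 0.02, -0.999]]
ft_force: [0.7, -0.5, -1.7]
width: 0.291
```

```bash
python3 e.py yel 90 190 606 209 yel 48 56 606 209
```

```text
tcp [604.5 206.5 180.7] ax [ 0.05   0.019 -0.999] [0.023 1.    0.02 ] w 0.291 F [ 0.7 -0.5 -1.7] 10.43
yel 3675 x [595.3 620. ] 607.7 y [195.  219.5] 207.2 zmax 133.2
yel 765 x [581.7 618.4] 600.0 y [185.2 232.1] 208.7 zmax 52.7
```

carry_out --steps '[{"slide": [-0.002,0.001,-0.01],"turn": 0.02,"gripper": 1.0},{"slide": [0.0,0.0,-0.008],"turn": 0.0,"gripper": 1.0},{"slide": [0.0,0.0,0.0],"turn": 0.0,"gripper": 1.0}]'

```text
clock: 10.73
tcp_pos: [602.4, 208.8, 162.3]
tool_rot: [[-0.999, -0.0, 0.052], [0.001, 1.0, 0.022], [-0.052, 0.022, -0.998]]
ft_force: [-0.9, -0.4, -2.7]
width: 0.29
```

```bash
python3 e.py yel 85 190 606 209 yel 48 56 606 209
```

```text
tcp [602.4 208.8 162.3] ax [ 0.052  0.022 -0.998] [-0.     1.     0.022] w 0.29 F [-0.9 -0.4 -2.7] 10.73
yel 3367 x [593.4 618.2] 605.8 y [197.3 222. ] 209.6 zmax 114.8
yel 858 x [581.8 614.2] 598.0 y [185.1 232.2] 208.7 zmax 52.8
```

carry_out --steps '[{"slide": [0.0,-0.001,-0.012],"turn": 0.0,"gripper": 1.0},{"slide": [0.0,0.0,-0.006],"turn": 0.0,"gripper": 1.0},{"slide": [0.0,0.0,0.0],"turn": 0.0,"gripper": 1.0}]'

```text
clock: 11.03
tcp_pos: [602.5, 207.8, 142.8]
tool_rot: [[-0.999, -0.0, 0.052], [0.001, 1.0, 0.022], [-0.052, 0.022, -0.998]]
ft_force: [0.1, -0.2, -2.0]
width: 0.292
```

```bash
python3 e.py yel 75 190 606 209 yel 48 56 606 209
```

```text
tcp [602.5 207.8 142.8] ax [ 0.052  0.022 -0.998] [-0.     1.     0.022] w 0.292 F [ 0.1 -0.2 -2. ] 11.03
yel 3015 x [593.5 618.3] 605.9 y [196.3 220.9] 208.6 zmax 95.4
yel 893 x [581.9 609. ] 595.5 y [185.  232.4] 208.7 zmax 53.4
```

carry_out --steps '[{"slide": [0.0,0.0,-0.008],"turn": 0.0,"gripper": 1.0},{"slide": [0.0,0.0,-0.003],"turn": 0.0,"gripper": 1.0},{"slide": [0.0,0.0,0.0],"turn": 0.0,"gripper": 1.0}]'

```text
clock: 11.33
tcp_pos: [602.8, 207.6, 131.0]
tool_rot: [[-0.999, -0.0, 0.052], [0.001, 1.0, 0.022], [-0.052, 0.022, -0.998]]
ft_force: [0.3, 0.6, -1.5]
width: 0.291
```

```bash
python3 e.py yel 70 190 606 209 yel 48 56 606 209
```

```text
tcp [602.8 207.6 131. ] ax [ 0.052  0.022 -0.998] [-0.     1.     0.022] w 0.291 F [ 0.3  0.6 -1.5] 11.33
yel 2709 x [593.9 618.7] 606.3 y [196.1 220.7] 208.4 zmax 83.6
yel 1162 x [582.  604.9] 593.4 y [185.2 232.1] 208.7 zmax 55.3
```

carry_out --steps '[{"slide": [0.0,0.0,-0.002],"turn": 0.0,"gripper": 1.0},{"slide": [0.0,0.0,0.0],"turn": 0.0,"gripper": 1.0}]'

```text
clock: 11.55
tcp_pos: [603.2, 207.6, 129.4]
tool_rot: [[-0.999, 0.0, 0.053], [0.001, 1.0, 0.022], [-0.053, 0.022, -0.998]]
ft_force: [0.5, -1.1, -1.7]
width: 0.288
```

carry_out --steps '[{"slide": [0.0,0.0,-0.001],"turn": 0.0,"gripper": 1.0},{"slide": [0.0,0.0,0.0],"turn": 0.0,"gripper": 1.0}]'

```text
clock: 11.72
tcp_pos: [603.8, 207.8, 129.3]
tool_rot: [[-0.999, 0.0, 0.055], [0.001, 1.0, 0.023], [-0.055, 0.023, -0.998]]
ft_force: [-0.2, 0.8, -0.9]
width: 0.289
```

Down to within about 1 mm. I'll release and lift.

carry_out --steps '[{"slide": [0.0,0.0,0.0],"turn": 0.0,"gripper": 0.6},{"slide": [0.0,0.0,0.0],"turn": 0.0,"gripper": 0.0},{"slide": [0.0,0.0,0.0],"turn": 0.0,"gripper": 0.0},{"slide": [0.0,0.0,0.0],"turn": 0.0,"gripper": 0.0},{"slide": [0.0,0.0,0.0],"turn": 0.0,"gripper": 0.0}]'

```text
clock: 12.13
tcp_pos: [604.5, 208.1, 130.4]
tool_rot: [[-0.998, -0.0, 0.057], [0.001, 1.0, 0.024], [-0.057, 0.024, -0.998]]
ft_force: [0.6, 0.1, 0.9]
width: 0.939
```

carry_out --steps '[{"slide": [0.0,0.0,0.03],"turn": 0.0,"gripper": 0.0},{"slide": [0.0,0.0,0.035],"turn": 0.0,"gripper": 0.0},{"slide": [0.0,0.0,0.035],"turn": 0.0,"gripper": 0.0}]'

```text
clock: 12.38
tcp_pos: [599.1, 206.6, 223.9]
tool_rot: [[-0.999, -0.0, 0.039], [0.001, 1.0, 0.016], [-0.039, 0.016, -0.999]]
ft_force: [0.5, -0.0, -0.1]
width: 0.998
```

```bash
python3 e.py yel 74 190 606 209 yel 48 56 606 209; cp pics/last.png pics/w8.png
```

```text
tcp [599.1 206.6 223.9] ax [ 0.039  0.016 -0.999] [-0.     1.     0.016] w 0.998 F [ 0.5 -0.  -0.1] 12.38
yel 873 x [595.3 619.7] 607.5 y [196.1 220.7] 208.4 zmax 81.6
yel 679 x [581.9 624.9] 603.4 y [185.  232.1] 208.5 zmax 54.7
```

View pics/w8.png

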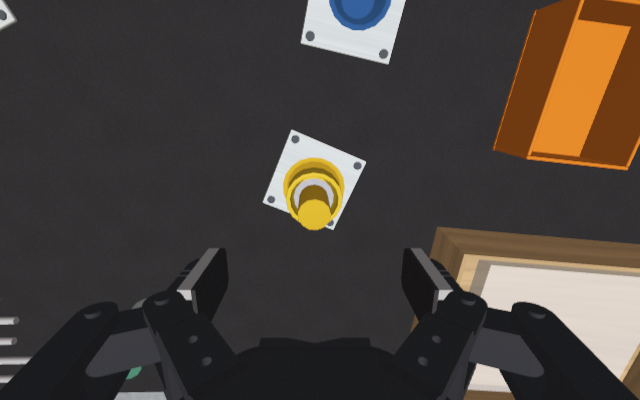

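The yellow foot stands in the liner: top at (314,214), height about 81.6 mm, offset about 2 mm. Next is the blue foot.

carry_out --steps '[{"slide": [0.003,-0.036,0.0],"turn": 0.0,"gripper": 0.0},{"slide": [0.003,-0.036,0.0],"turn": 0.0,"gripper": 0.0},{"slide": [0.003,-0.036,0.0],"turn": 0.0,"gripper": 0.0},{"slide": [0.003,-0.036,0.0],"turn": 0.0,"gripper": 0.0},{"slide": [0.003,-0.036,0.0],"turn": 0.0,"gripper": 0.0}]'

```text
clock: 12.85
tcp_pos: [619.1, 36.6, 238.8]
tool_rot: [[-0.998, -0.024, 0.065], [-0.022, 0.999, 0.035], [-0.066, 0.033, -0.997]]
ft_force: [0.4, 0.4, -0.3]
width: 1.001
```

carry_out --steps '[{"slide": [0.003,-0.036,0.0],"turn": 0.0,"gripper": 0.0},{"slide": [0.003,-0.036,0.0],"turn": 0.0,"gripper": 0.0},{"slide": [0.003,-0.036,0.0],"turn": 0.0,"gripper": 0.0},{"slide": [0.003,-0.036,0.0],"turn": 0.0,"gripper": 0.0},{"slide": [0.003,-0.036,0.0],"turn": 0.0,"gripper": 0.0}]'

```text
clock: 13.27
tcp_pos: [633.7, -151.7, 239.5]
tool_rot: [[-0.997, -0.026, 0.068], [-0.023, 0.999, 0.035], [-0.069, 0.034, -0.997]]
ft_force: [1.0, 0.2, -0.7]
width: 0.998
```

carry_out --steps '[{"slide": [0.003,-0.03,0.0],"turn": 0.0,"gripper": 0.0},{"slide": [0.0,0.0,0.0],"turn": 0.0,"gripper": 0.0},{"slide": [0.0,0.0,0.0],"turn": 0.0,"gripper": 0.0}]'

```text
clock: 13.52
tcp_pos: [634.9, -196.1, 239.6]
tool_rot: [[-0.998, -0.01, 0.07], [-0.008, 1.0, 0.027], [-0.07, 0.027, -0.997]]
ft_force: [0.3, 0.9, 0.6]
width: 0.999
```

```bash
python3 e.py blue 62 70 638 -195 red 62 70 460 -237
```

```text
tcp [ 634.9 -196.1  239.6] ax [ 0.07   0.027 -0.997] [-0.01   1.     0.027] w 0.999 F [0.3 0.9 0.6] 13.52
blue 680 x [625.8 650.2] 638.0 y [-207.3 -183.5] -195.4 zmax 66.7
red 0
```

carry_out --steps '[{"slide": [0.0,0.0,-0.015],"turn": 0.0,"gripper": 0.0},{"slide": [0.0,0.0,-0.015],"turn": 0.0,"gripper": 0.0},{"slide": [0.0,0.0,-0.015],"turn": 0.0,"gripper": 0.0},{"slide": [0.0,0.0,-0.015],"turn": 0.0,"gripper": 0.0},{"slide": [0.0,0.0,-0.01],"turn": 0.0,"gripper": 0.0}]'

```text
clock: 13.98
tcp_pos: [637.3, -190.3, 170.5]
tool_rot: [[-0.997, -0.018, 0.078], [-0.015, 0.999, 0.028], [-0.078, 0.027, -0.997]]
ft_force: [-0.5, 0.8, -0.9]
width: 1.0
```

```bash
python3 e.py blue 62 70 638 -195
```

```text
tcp [ 637.3 -190.3  170.5] ax [ 0.078  0.028 -0.997] [-0.018  0.999  0.027] w 1.0 F [-0.5  0.8 -0.9] 13.98
blue 1211 x [625.6 650. ] 637.8 y [-207.4 -183.4] -195.4 zmax 66.7
```

carry_out --steps '[{"slide": [-0.004,-0.006,-0.005],"turn": 0.0,"gripper": 0.0},{"slide": [0.0,0.0,-0.012],"turn": 0.0,"gripper": 0.0},{"slide": [0.0,0.0,-0.012],"turn": 0.0,"gripper": 0.0},{"slide": [0.0,0.0,0.0],"turn": 0.0,"gripper": 0.0}]'

```text
clock: 14.37
tcp_pos: [632.9, -193.4, 138.0]
tool_rot: [[-0.997, -0.022, 0.076], [-0.02, 0.999, 0.03], [-0.076, 0.028, -0.997]]
ft_force: [-0.4, 0.1, -0.4]
width: 1.002
```

```bash
python3 e.py blue 62 70 638 -195
```

```text
tcp [ 632.9 -193.4  138. ] ax [ 0.076  0.03  -0.997] [-0.022  0.999  0.028] w 1.002 F [-0.4  0.1 -0.4] 14.37
blue 1642 x [625.5 650. ] 637.7 y [-207.6 -183.3] -195.4 zmax 66.6
```

carry_out --steps '[{"slide": [0.0,-0.004,-0.008],"turn": 0.0,"gripper": 0.0},{"slide": [0.0,0.0,-0.01],"turn": 0.0,"gripper": 0.0},{"slide": [0.0,0.0,-0.008],"turn": 0.0,"gripper": 0.0},{"slide": [0.0,0.0,0.0],"turn": 0.0,"gripper": 0.0}]'

```text
clock: 14.75
tcp_pos: [634.5, -198.6, 112.0]
tool_rot: [[-0.997, -0.022, 0.08], [-0.02, 0.999, 0.029], [-0.081, 0.027, -0.996]]
ft_force: [-0.1, -0.3, -0.2]
width: 0.999
```

```bash
python3 e.py blue 62 70 638 -195
```

```text
tcp [ 634.5 -198.6  112. ] ax [ 0.08   0.029 -0.996] [-0.022  0.999  0.027] w 0.999 F [-0.1 -0.3 -0.2] 14.75
blue 2261 x [625.4 650. ] 637.7 y [-207.6 -183.5] -195.6 zmax 66.6
```

carry_out --steps '[{"slide": [-0.001,0.001,-0.003],"turn": 0.0,"gripper": 0.0},{"slide": [0.0,0.0,0.0],"turn": 0.0,"gripper": 1.0},{"slide": [0.0,0.0,0.0],"turn": 0.0,"gripper": 1.0},{"slide": [0.0,0.0,0.0],"turn": 0.0,"gripper": 1.0},{"slide": [0.0,0.0,0.0],"turn": 0.0,"gripper": 1.0}]' --force 40

```text
clock: 15.22
tcp_pos: [634.4, -197.6, 110.1]
tool_rot: [[-0.996, -0.022, 0.083], [-0.02, 0.999, 0.028], [-0.083, 0.026, -0.996]]
ft_force: [-0.6, 0.1, 1.2]
width: 0.451
```

carry_out --steps '[{"slide": [0.0,0.0,0.0],"turn": 0.0,"gripper": 1.0},{"slide": [0.0,0.0,0.0],"turn": 0.0,"gripper": 1.0},{"slide": [0.0,0.0,0.0],"turn": 0.0,"gripper": 1.0}]'

```text
clock: 15.47
tcp_pos: [634.6, -197.7, 110.7]
tool_rot: [[-0.996, -0.022, 0.084], [-0.02, 0.999, 0.028], [-0.084, 0.026, -0.996]]
ft_force: [0.3, -0.2, -1.2]
width: 0.29
```

carry_out --steps '[{"slide": [0.0,0.0,0.015],"turn": 0.0,"gripper": 1.0},{"slide": [0.0,0.0,0.035],"turn": 0.0,"gripper": 1.0},{"slide": [0.0,0.0,0.035],"turn": 0.0,"gripper": 1.0},{"slide": [0.0,0.0,0.035],"turn": 0.0,"gripper": 1.0}]'

```text
clock: 15.8
tcp_pos: [627.7, -195.0, 222.9]
tool_rot: [[-0.998, -0.022, 0.06], [-0.02, 0.999, 0.034], [-0.061, 0.033, -0.998]]
ft_force: [-0.3, 0.5, -1.2]
width: 0.292
```

```bash
python3 e.py blue 70 200 638 -195; cp pics/last.png pics/w9.png
```

```text
tcp [ 627.7 -195.   222.9] ax [ 0.06   0.034 -0.998] [-0.022  0.999  0.033] w 0.292 F [-0.3  0.5 -1.2] 15.8
blue 3914 x [616.7 642. ] 629.4 y [-205.8 -181.5] -193.7 zmax 178.9
```

View pics/w9.png

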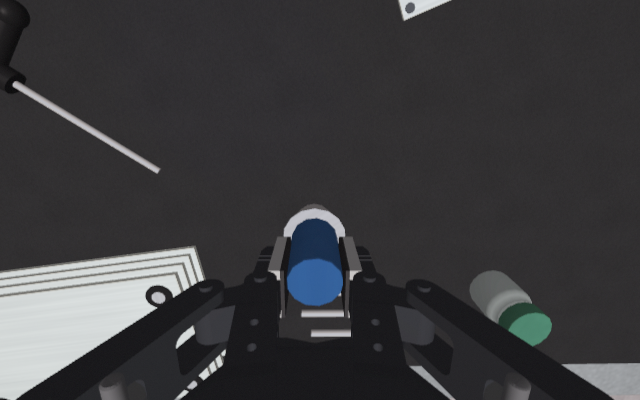

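The blue foot is held upright at (315,270). The driver at (80,110) and the jar at (510,305) are untouched. Carrying it to the blue cup.

carry_out --steps '[{"slide": [-0.014,0.034,0.0],"turn": 0.0,"gripper": 1.0},{"slide": [-0.014,0.034,0.0],"turn": 0.0,"gripper": 1.0},{"slide": [-0.014,0.034,0.0],"turn": 0.0,"gripper": 1.0},{"slide": [-0.014,0.034,0.0],"turn": 0.0,"gripper": 1.0},{"slide": [-0.014,0.034,0.0],"turn": 0.0,"gripper": 1.0}]'

```text
clock: 16.27
tcp_pos: [561.5, -33.9, 237.4]
tool_rot: [[-0.996, -0.003, 0.09], [-0.002, 1.0, 0.02], [-0.09, 0.019, -0.996]]
ft_force: [0.4, 1.7, -1.7]
width: 0.289
```

carry_out --steps '[{"slide": [-0.014,0.034,0.0],"turn": 0.0,"gripper": 1.0},{"slide": [-0.014,0.034,0.0],"turn": 0.0,"gripper": 1.0},{"slide": [-0.014,0.034,0.0],"turn": 0.0,"gripper": 1.0},{"slide": [-0.014,0.034,0.0],"turn": 0.0,"gripper": 1.0},{"slide": [-0.014,0.034,0.0],"turn": 0.0,"gripper": 1.0}]'

```text
clock: 16.68
tcp_pos: [485.4, 143.1, 236.9]
tool_rot: [[-0.996, -0.001, 0.09], [0.001, 1.0, 0.02], [-0.09, 0.02, -0.996]]
ft_force: [0.8, 1.2, -1.5]
width: 0.288
```

carry_out --steps '[{"slide": [-0.014,0.034,0.0],"turn": 0.0,"gripper": 1.0},{"slide": [-0.014,0.03,0.0],"turn": 0.0,"gripper": 1.0},{"slide": [0.0,0.0,0.0],"turn": 0.0,"gripper": 1.0},{"slide": [0.0,0.0,0.0],"turn": 0.0,"gripper": 1.0}]'

```text
clock: 17.02
tcp_pos: [450.2, 219.0, 236.5]
tool_rot: [[-0.996, -0.017, 0.088], [-0.015, 1.0, 0.026], [-0.088, 0.024, -0.996]]
ft_force: [-0.5, 0.4, -1.0]
width: 0.291
```

```bash
python3 e.py blue 90 200 447 245 blue 20 27 447 245
```

```text
tcp [450.2 219.  236.5] ax [ 0.088  0.026 -0.996] [-0.017  1.     0.024] w 0.291 F [-0.5  0.4 -1. ] 17.02
blue 3897 x [441.1 465.7] 453.4 y [207.9 232.1] 220.0 zmax 192.6
blue 727 x [424.2 470.9] 447.6 y [221.7 268. ] 244.8 zmax 24.6
```

carry_out --steps '[{"slide": [-0.005,0.012,-0.005],"turn": 0.0,"gripper": 1.0},{"slide": [0.0,0.01,-0.015],"turn": 0.0,"gripper": 1.0},{"slide": [0.0,0.0,-0.015],"turn": 0.0,"gripper": 1.0},{"slide": [0.0,0.0,-0.015],"turn": 0.0,"gripper": 1.0},{"slide": [0.0,0.0,0.0],"turn": 0.0,"gripper": 1.0}]'

```text
clock: 17.48
tcp_pos: [448.4, 236.7, 185.8]
tool_rot: [[-0.996, -0.007, 0.091], [-0.004, 1.0, 0.026], [-0.092, 0.026, -0.995]]
ft_force: [0.3, -1.0, -1.3]
width: 0.294
```

```bash
python3 e.py blue 90 200 447 245 blue 20 27 447 245
```

```text
tcp [448.4 236.7 185.8] ax [ 0.091  0.026 -0.995] [-0.007  1.     0.026] w 0.294 F [ 0.3 -1.  -1.3] 17.48
blue 3887 x [439.5 463.7] 451.6 y [225.6 249.8] 237.7 zmax 141.9
blue 923 x [424.1 468.8] 446.5 y [221.2 268.5] 244.8 zmax 24.6
```

carry_out --steps '[{"slide": [-0.004,0.007,-0.005],"turn": 0.0,"gripper": 1.0},{"slide": [0.0,0.0,-0.015],"turn": 0.0,"gripper": 1.0},{"slide": [0.0,0.0,-0.01],"turn": 0.0,"gripper": 1.0},{"slide": [0.0,0.0,0.0],"turn": 0.0,"gripper": 1.0}]'

```text
clock: 17.87
tcp_pos: [447.9, 243.0, 158.7]
tool_rot: [[-0.995, 0.0, 0.099], [0.003, 1.0, 0.03], [-0.099, 0.03, -0.995]]
ft_force: [-0.2, -0.6, -1.5]
width: 0.285
```

```bash
python3 e.py blue 80 200 447 245 blue 20 27 447 245
```

```text
tcp [447.9 243.  158.7] ax [ 0.099  0.03  -0.995] [0.   1.   0.03] w 0.285 F [-0.2 -0.6 -1.5] 17.87
blue 3738 x [439.4 464. ] 451.7 y [232.  256.2] 244.1 zmax 114.8
blue 956 x [423.8 463. ] 443.4 y [220.9 268.5] 244.7 zmax 24.6
```

carry_out --steps '[{"slide": [-0.005,0.0,-0.005],"turn": 0.0,"gripper": 1.0},{"slide": [0.0,0.0,-0.008],"turn": 0.0,"gripper": 1.0},{"slide": [0.0,0.0,0.0],"turn": 0.0,"gripper": 1.0}]'

```text
clock: 18.17
tcp_pos: [443.8, 243.6, 147.2]
tool_rot: [[-0.995, 0.001, 0.103], [0.004, 0.999, 0.032], [-0.102, 0.033, -0.994]]
ft_force: [-0.2, -0.4, -1.9]
width: 0.293
```

```bash
python3 e.py blue 70 200 447 245 blue 20 27 447 245
```

```text
tcp [443.8 243.6 147.2] ax [ 0.103  0.032 -0.994] [0.001 0.999 0.033] w 0.293 F [-0.2 -0.4 -1.9] 18.17
blue 3683 x [435.6 459.9] 447.8 y [232.7 257. ] 244.8 zmax 103.3
blue 908 x [423.6 460.6] 442.1 y [221.1 268.5] 244.8 zmax 24.6
```

carry_out --steps '[{"slide": [-0.002,0.0,-0.008],"turn": 0.0,"gripper": 1.0},{"slide": [0.0,0.0,-0.008],"turn": 0.0,"gripper": 1.0},{"slide": [0.0,0.0,0.0],"turn": 0.0,"gripper": 1.0}]'

```text
clock: 18.47
tcp_pos: [442.2, 244.1, 131.1]
tool_rot: [[-0.995, 0.001, 0.105], [0.004, 0.999, 0.034], [-0.105, 0.034, -0.994]]
ft_force: [-0.2, 0.5, -1.1]
width: 0.291
```

```bash
python3 e.py blue 60 200 447 245 blue 20 27 447 245
```

```text
tcp [442.2 244.1 131.1] ax [ 0.105  0.034 -0.994] [0.001 0.999 0.034] w 0.291 F [-0.2  0.5 -1.1] 18.47
blue 3451 x [434.  458.4] 446.2 y [233.3 257.6] 245.5 zmax 87.3
blue 944 x [423.4 458.2] 440.8 y [220.9 268.6] 244.8 zmax 24.5
```

carry_out --steps '[{"slide": [0.0,-0.0005,-0.006],"turn": 0.0,"gripper": 1.0},{"slide": [0.0,0.0,-0.003],"turn": 0.0,"gripper": 1.0},{"slide": [0.0,0.0,0.0],"turn": 0.0,"gripper": 1.0}]'

```text
clock: 18.77
tcp_pos: [442.6, 243.7, 121.6]
tool_rot: [[-0.994, 0.001, 0.105], [0.004, 0.999, 0.034], [-0.105, 0.035, -0.994]]
ft_force: [-1.4, -0.7, -1.8]
width: 0.291
```

```bash
python3 e.py blue 60 200 447 245 blue 20 27 447 245
```

```text
tcp [442.6 243.7 121.6] ax [ 0.105  0.034 -0.994] [0.001 0.999 0.035] w 0.291 F [-1.4 -0.7 -1.8] 18.77
blue 3035 x [434.3 458.9] 446.6 y [232.9 257.2] 245.0 zmax 77.9
blue 986 x [423.5 454.9] 439.2 y [220.9 268.6] 244.7 zmax 24.6
```

carry_out --steps '[{"slide": [0.0,0.0,-0.001],"turn": 0.0,"gripper": 1.0},{"slide": [0.0,0.0,0.0],"turn": 0.0,"gripper": 0.6},{"slide": [0.0,0.0,0.0],"turn": 0.0,"gripper": 0.0},{"slide": [0.0,0.0,0.0],"turn": 0.0,"gripper": 0.0},{"slide": [0.0,0.0,0.0],"turn": 0.0,"gripper": 0.0}]'

```text
clock: 19.23
tcp_pos: [443.8, 244.3, 121.8]
tool_rot: [[-0.994, 0.001, 0.108], [0.005, 0.999, 0.036], [-0.108, 0.037, -0.993]]
ft_force: [0.8, 0.7, -0.4]
width: 0.81
```

carry_out --steps '[{"slide": [0.0,0.0,0.0],"turn": 0.0,"gripper": 0.0},{"slide": [0.0,0.0,0.03],"turn": 0.0,"gripper": 0.0},{"slide": [0.0,0.0,0.04],"turn": 0.0,"gripper": 0.0},{"slide": [0.0,0.0,0.04],"turn": 0.0,"gripper": 0.0},{"slide": [0.0,0.0,0.0],"turn": 0.0,"gripper": 0.0}]'

```text
clock: 19.65
tcp_pos: [442.6, 243.3, 234.2]
tool_rot: [[-0.995, 0.001, 0.103], [0.005, 0.999, 0.032], [-0.103, 0.033, -0.994]]
ft_force: [-0.2, 0.4, 0.2]
width: 1.003
```

```bash
python3 e.py blue 70 200 447 245 blue 20 27 447 245; cp pics/last.png pics/w10.png
```

```text
tcp [442.6 243.3 234.2] ax [ 0.103  0.032 -0.994] [0.001 0.999 0.033] w 1.003 F [-0.2  0.4  0.2] 19.65
blue 768 x [436.2 460.6] 448.4 y [235.1 258.4] 246.8 zmax 76.6
blue 462 x [424.1 466.5] 445.3 y [221.1 268.1] 244.6 zmax 24.7
```

View pics/w10.png

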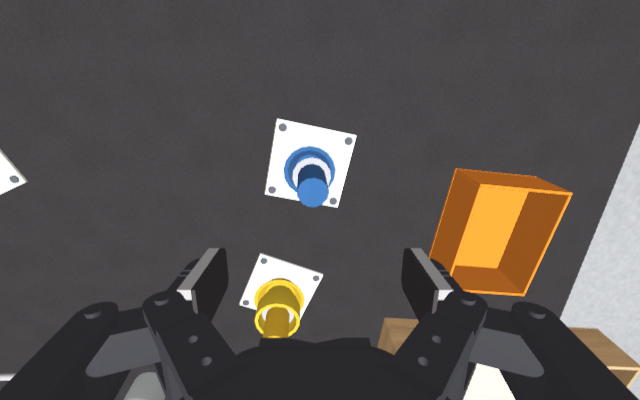

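The blue foot is in the blue cup: top at (313,192), height 76.6 mm, offset about 2 mm. The yellow stack at (278,310) is still upright. Last is the red foot.

carry_out --steps '[{"slide": [0.002,-0.037,0.0],"turn": 0.0,"gripper": 0.0},{"slide": [0.002,-0.037,0.0],"turn": 0.0,"gripper": 0.0},{"slide": [0.002,-0.037,0.0],"turn": 0.0,"gripper": 0.0},{"slide": [0.002,-0.037,0.0],"turn": 0.0,"gripper": 0.0},{"slide": [0.002,-0.037,0.0],"turn": 0.0,"gripper": 0.0}]'

```text
clock: 20.12
tcp_pos: [448.7, 61.5, 230.1]
tool_rot: [[-0.995, -0.021, 0.101], [-0.017, 0.999, 0.037], [-0.101, 0.035, -0.994]]
ft_force: [0.9, 0.3, 0.2]
width: 1.001
```

carry_out --steps '[{"slide": [0.001,-0.037,0.0],"turn": 0.0,"gripper": 0.0},{"slide": [0.001,-0.037,0.0],"turn": 0.0,"gripper": 0.0},{"slide": [0.001,-0.037,0.0],"turn": 0.0,"gripper": 0.0},{"slide": [0.001,-0.037,0.0],"turn": 0.0,"gripper": 0.0},{"slide": [0.001,-0.037,0.0],"turn": 0.0,"gripper": 0.0}]'

```text
clock: 20.53
tcp_pos: [449.4, -132.0, 226.1]
tool_rot: [[-0.995, -0.022, 0.095], [-0.019, 0.999, 0.037], [-0.096, 0.035, -0.995]]
ft_force: [0.1, -0.4, 0.1]
width: 0.998
```

carry_out --steps '[{"slide": [0.0,-0.035,0.0],"turn": 0.0,"gripper": 0.0},{"slide": [0.0,-0.035,0.0],"turn": 0.0,"gripper": 0.0},{"slide": [0.0,0.0,0.0],"turn": 0.0,"gripper": 0.0},{"slide": [0.0,0.0,0.0],"turn": 0.0,"gripper": 0.0}]'

```text
clock: 20.87
tcp_pos: [445.5, -214.4, 222.8]
tool_rot: [[-0.996, -0.006, 0.091], [-0.003, 0.999, 0.031], [-0.092, 0.031, -0.995]]
ft_force: [-0.1, 0.0, -0.9]
width: 0.999
```

```bash
python3 e.py red 62 70 460 -237 red 20 27 442 -94
```

```text
tcp [ 445.5 -214.4  222.8] ax [ 0.091  0.031 -0.995] [-0.006  0.999  0.031] w 0.999 F [-0.1  0.  -0.9] 20.87
red 754 x [446.5 471.1] 458.8 y [-250.1 -226. ] -238.1 zmax 66.7
red 815 x [416.6 463.6] 440.1 y [-118.1  -71. ] -94.6 zmax 24.6
```

carry_out --steps '[{"slide": [0.004,-0.012,0.0],"turn": 0.0,"gripper": 0.0},{"slide": [0.003,-0.012,-0.01],"turn": 0.0,"gripper": 0.0},{"slide": [0.0,0.0,-0.015],"turn": 0.0,"gripper": 0.0},{"slide": [0.0,0.0,-0.015],"turn": 0.0,"gripper": 0.0},{"slide": [0.0,0.0,0.0],"turn": 0.0,"gripper": 0.0}]'

```text
clock: 21.33
tcp_pos: [453.1, -232.8, 179.6]
tool_rot: [[-0.996, -0.016, 0.089], [-0.013, 0.999, 0.034], [-0.09, 0.033, -0.995]]
ft_force: [-1.2, 0.5, -0.6]
width: 0.997
```

```bash
python3 e.py red 62 70 460 -237 red 20 27 442 -94
```

```text
tcp [ 453.1 -232.8  179.6] ax [ 0.089  0.034 -0.995] [-0.016  0.999  0.033] w 0.997 F [-1.2  0.5 -0.6] 21.33
red 1087 x [446.2 470.8] 458.5 y [-250.5 -226.1] -238.3 zmax 66.6
red 1188 x [416.6 463.9] 440.2 y [-118.7  -70.9] -94.8 zmax 24.6
```

carry_out --steps '[{"slide": [0.0,-0.006,-0.006],"turn": 0.0,"gripper": 0.0},{"slide": [0.0,0.0,-0.015],"turn": 0.0,"gripper": 0.0},{"slide": [0.0,0.0,-0.012],"turn": 0.0,"gripper": 0.0},{"slide": [0.0,0.0,0.0],"turn": 0.0,"gripper": 0.0}]'

```text
clock: 21.72
tcp_pos: [456.0, -237.1, 148.6]
tool_rot: [[-0.995, -0.023, 0.095], [-0.02, 0.999, 0.034], [-0.096, 0.032, -0.995]]
ft_force: [0.5, 0.5, 0.1]
width: 1.001
```

```bash
python3 e.py red 62 70 460 -237
```

```text
tcp [ 456.  -237.1  148.6] ax [ 0.095  0.034 -0.995] [-0.023  0.999  0.032] w 1.001 F [0.5 0.5 0.1] 21.72
red 1487 x [446.2 470.8] 458.5 y [-250.5 -226.2] -238.4 zmax 66.6
```

carry_out --steps '[{"slide": [-0.003,-0.003,-0.008],"turn": 0.01,"gripper": 0.0},{"slide": [0.0,0.0,-0.012],"turn": 0.0,"gripper": 0.0},{"slide": [0.0,0.0,-0.012],"turn": 0.0,"gripper": 0.0},{"slide": [0.0,0.0,0.0],"turn": 0.0,"gripper": 0.0}]'

```text
clock: 22.1
tcp_pos: [456.1, -241.2, 120.9]
tool_rot: [[-0.994, -0.036, 0.104], [-0.032, 0.999, 0.032], [-0.105, 0.028, -0.994]]
ft_force: [-1.3, 0.5, 0.6]
width: 1.0
```

```bash
python3 e.py red 62 70 460 -237
```

```text
tcp [ 456.1 -241.2  120.9] ax [ 0.104  0.032 -0.994] [-0.036  0.999  0.028] w 1.0 F [-1.3  0.5  0.6] 22.1
red 2010 x [446.1 470.6] 458.4 y [-250.7 -226.3] -238.5 zmax 66.6
```

carry_out --steps '[{"slide": [-0.003,0.001,-0.005],"turn": -0.03,"gripper": 0.0},{"slide": [0.0,0.0,-0.005],"turn": 0.0,"gripper": 0.0},{"slide": [0.0,0.0,0.0],"turn": 0.0,"gripper": 0.0}]'

```text
clock: 22.4
tcp_pos: [455.1, -241.0, 114.0]
tool_rot: [[-0.994, -0.003, 0.112], [-0.0, 1.0, 0.026], [-0.112, 0.025, -0.993]]
ft_force: [0.0, -0.5, -0.4]
width: 1.001
```

```bash
python3 e.py red 62 70 460 -237
```

```text
tcp [ 455.1 -241.   114. ] ax [ 0.112  0.026 -0.993] [-0.003  1.     0.025] w 1.001 F [ 0.  -0.5 -0.4] 22.4
red 2187 x [446.2 470.8] 458.5 y [-250.6 -226.2] -238.4 zmax 66.6
```

carry_out --steps '[{"slide": [-0.003,0.001,-0.004],"turn": 0.0,"gripper": 0.0},{"slide": [0.0,0.0,0.0],"turn": 0.0,"gripper": 1.0},{"slide": [0.0,0.0,0.0],"turn": 0.0,"gripper": 1.0},{"slide": [0.0,0.0,0.0],"turn": 0.0,"gripper": 1.0},{"slide": [0.0,0.0,0.0],"turn": 0.0,"gripper": 1.0}]' --force 40

```text
clock: 22.87
tcp_pos: [452.3, -240.1, 110.7]
tool_rot: [[-0.994, -0.003, 0.113], [-0.0, 1.0, 0.025], [-0.113, 0.025, -0.993]]
ft_force: [0.1, -0.1, -0.4]
width: 0.452
```

carry_out --steps '[{"slide": [0.0,0.0,0.0],"turn": 0.0,"gripper": 1.0},{"slide": [0.0,0.0,0.0],"turn": 0.0,"gripper": 1.0},{"slide": [0.0,0.0,0.0],"turn": 0.0,"gripper": 1.0}]'

```text
clock: 23.12
tcp_pos: [452.3, -240.4, 111.1]
tool_rot: [[-0.994, -0.003, 0.114], [-0.0, 1.0, 0.025], [-0.114, 0.025, -0.993]]
ft_force: [1.1, 0.4, -0.5]
width: 0.289
```

carry_out --steps '[{"slide": [0.0,0.0,0.015],"turn": 0.0,"gripper": 1.0},{"slide": [0.0,0.0,0.025],"turn": 0.0,"gripper": 1.0},{"slide": [0.0,0.0,0.025],"turn": 0.0,"gripper": 1.0},{"slide": [0.0,0.0,0.0],"turn": 0.0,"gripper": 1.0}]'

```text
clock: 23.45
tcp_pos: [450.0, -239.3, 175.5]
tool_rot: [[-0.994, -0.002, 0.106], [0.0, 1.0, 0.028], [-0.106, 0.028, -0.994]]
ft_force: [0.6, -0.8, -0.3]
width: 0.291
```

```bash
python3 e.py red 80 200 458 -238 red 20 27 442 -94
```

```text
tcp [ 450.  -239.3  175.5] ax [ 0.106  0.028 -0.994] [-0.002  1.     0.028] w 0.291 F [ 0.6 -0.8 -0.3] 23.45
red 3973 x [443.1 467.6] 455.3 y [-250.5 -225.8] -238.2 zmax 130.9
red 1243 x [416.8 463.8] 440.3 y [-118.6  -71.1] -94.8 zmax 24.6
```

carry_out --steps '[{"slide": [-0.003,0.025,0.0],"turn": 0.0,"gripper": 1.0},{"slide": [-0.003,0.03,0.0],"turn": 0.0,"gripper": 1.0},{"slide": [-0.003,0.03,0.0],"turn": 0.0,"gripper": 1.0},{"slide": [-0.002,0.03,0.0],"turn": 0.0,"gripper": 1.0},{"slide": [-0.002,0.02,0.0],"turn": 0.0,"gripper": 1.0}]'

```text
clock: 23.92
tcp_pos: [432.5, -103.9, 169.8]
tool_rot: [[-0.995, 0.009, 0.099], [0.011, 1.0, 0.024], [-0.098, 0.025, -0.995]]
ft_force: [0.7, 0.9, -2.1]
width: 0.288
```

carry_out --steps '[{"slide": [0.0,0.0,0.0],"turn": 0.0,"gripper": 1.0},{"slide": [0.0,0.0,0.0],"turn": 0.0,"gripper": 1.0}]'

```text
clock: 24.08
tcp_pos: [430.1, -98.2, 167.2]
tool_rot: [[-0.996, -0.001, 0.092], [0.002, 1.0, 0.028], [-0.092, 0.028, -0.995]]
ft_force: [-0.8, -1.1, -2.0]
width: 0.291
```

```bash
python3 e.py red 80 200 442 -94 red 20 27 442 -94
```

```text
tcp [430.1 -98.2 167.2] ax [ 0.092  0.028 -0.995] [-0.001  1.     0.028] w 0.291 F [-0.8 -1.1 -2. ] 24.08
red 3969 x [422.1 447.1] 434.6 y [-109.3  -84.7] -97.0 zmax 122.7
red 724 x [416.9 451.9] 434.4 y [-118.2  -70.3] -94.3 zmax 24.6
```

carry_out --steps '[{"slide": [0.006,0.0025,-0.004],"turn": 0.0,"gripper": 1.0},{"slide": [0.0,0.0,-0.01],"turn": 0.0,"gripper": 1.0},{"slide": [0.0,0.0,0.0],"turn": 0.0,"gripper": 1.0}]'

```text
clock: 24.38
tcp_pos: [436.8, -98.1, 151.6]
tool_rot: [[-0.996, 0.004, 0.091], [0.007, 1.0, 0.027], [-0.091, 0.027, -0.995]]
ft_force: [-0.2, 0.2, -1.4]
width: 0.289
```

```bash
python3 e.py red 70 200 442 -94 red 20 27 442 -94
```

```text
tcp [436.8 -98.1 151.6] ax [ 0.091  0.027 -0.995] [0.004 1.    0.027] w 0.289 F [-0.2  0.2 -1.4] 24.38
red 3870 x [428.9 454. ] 441.4 y [-109.2  -84.5] -96.9 zmax 107.0
red 886 x [416.7 452.7] 434.7 y [-118.2  -70.4] -94.3 zmax 24.5
```

carry_out --steps '[{"slide": [0.0,0.0025,-0.006],"turn": 0.0,"gripper": 1.0},{"slide": [0.0,0.0,-0.006],"turn": 0.0,"gripper": 1.0},{"slide": [0.0,0.0,0.0],"turn": 0.0,"gripper": 1.0}]'

```text
clock: 24.68
tcp_pos: [438.7, -97.6, 139.6]
tool_rot: [[-0.995, 0.008, 0.095], [0.011, 1.0, 0.025], [-0.094, 0.026, -0.995]]
ft_force: [0.3, 0.6, -1.0]
width: 0.29
```

```bash
python3 e.py red 60 200 442 -94 red 20 27 442 -94
```

```text
tcp [438.7 -97.6 139.6] ax [ 0.095  0.025 -0.995] [0.008 1.    0.026] w 0.29 F [ 0.3  0.6 -1. ] 24.68
red 3793 x [431.  455.9] 443.5 y [-108.9  -84.1] -96.5 zmax 95.0
red 965 x [416.4 451.9] 434.2 y [-118.2  -70.5] -94.4 zmax 24.6
```

carry_out --steps '[{"slide": [-0.0025,0.0035,-0.003],"turn": -0.01,"gripper": 1.0},{"slide": [0.0,0.0,0.0],"turn": 0.0,"gripper": 1.0},{"slide": [0.0,0.0,0.0],"turn": 0.0,"gripper": 1.0}]'

```text
clock: 24.98
tcp_pos: [436.2, -94.1, 136.8]
tool_rot: [[-0.995, 0.02, 0.096], [0.023, 0.999, 0.024], [-0.095, 0.026, -0.995]]
ft_force: [0.5, 0.1, -2.3]
width: 0.292
```

```bash
python3 e.py red 60 200 442 -94 red 20 27 442 -94
```

```text
tcp [436.2 -94.1 136.8] ax [ 0.096  0.024 -0.995] [0.02  0.999 0.026] w 0.292 F [ 0.5  0.1 -2.3] 24.98
red 3694 x [428.6 453.6] 441.1 y [-105.5  -80.7] -93.1 zmax 92.2
red 938 x [416.6 452.9] 434.8 y [-117.9  -70.7] -94.3 zmax 24.6
```

carry_out --steps '[{"slide": [0.0,-0.001,-0.006],"turn": 0.0,"gripper": 1.0},{"slide": [0.0,0.0,-0.005],"turn": 0.0,"gripper": 1.0},{"slide": [0.0,0.0,0.0],"turn": 0.0,"gripper": 1.0}]'

```text
clock: 25.28
tcp_pos: [436.4, -94.8, 125.4]
tool_rot: [[-0.995, 0.019, 0.097], [0.022, 0.999, 0.024], [-0.097, 0.026, -0.995]]
ft_force: [-1.3, 0.4, -2.4]
width: 0.292
```

```bash
python3 e.py red 60 200 442 -94 red 20 27 442 -94
```

```text
tcp [436.4 -94.8 125.4] ax [ 0.097  0.024 -0.995] [0.019 0.999 0.026] w 0.292 F [-1.3  0.4 -2.4] 25.28
red 3192 x [429.  453.9] 441.5 y [-106.2  -81.6] -93.9 zmax 80.9
red 989 x [416.6 448.9] 432.7 y [-118.2  -70.4] -94.3 zmax 24.7
```

Remaining drop is about 4 mm.

carry_out --steps '[{"slide": [0.0,0.0,-0.003],"turn": 0.0,"gripper": 1.0},{"slide": [0.0,0.0,-0.001],"turn": 0.0,"gripper": 1.0},{"slide": [0.0,0.0,0.0],"turn": 0.0,"gripper": 1.0}]'

```text
clock: 25.58
tcp_pos: [436.7, -95.1, 121.2]
tool_rot: [[-0.995, 0.02, 0.098], [0.022, 0.999, 0.024], [-0.097, 0.026, -0.995]]
ft_force: [-0.2, 0.3, 0.1]
width: 0.288
```

```bash
python3 e.py red 60 200 442 -94 red 20 27 442 -94
```

```text
tcp [436.7 -95.1 121.2] ax [ 0.098  0.024 -0.995] [0.02  0.999 0.026] w 0.288 F [-0.2  0.3  0.1] 25.58
red 2973 x [429.4 454.1] 441.8 y [-106.5  -81.9] -94.2 zmax 76.7
red 1017 x [416.5 447.7] 432.1 y [-118.4  -70.6] -94.5 zmax 24.6
```

Seated at top height 76.7 mm. I'll release and lift clear.

carry_out --steps '[{"slide": [0.0,0.0,0.0],"turn": 0.0,"gripper": 0.6},{"slide": [0.0,0.0,0.0],"turn": 0.0,"gripper": 0.0},{"slide": [0.0,0.0,0.0],"turn": 0.0,"gripper": 0.0},{"slide": [0.0,0.0,0.0],"turn": 0.0,"gripper": 0.0},{"slide": [0.0,0.0,0.0],"turn": 0.0,"gripper": 0.0}]'

```text
clock: 26.05
tcp_pos: [437.9, -95.4, 122.2]
tool_rot: [[-0.995, 0.02, 0.101], [0.022, 0.999, 0.024], [-0.1, 0.026, -0.995]]
ft_force: [-0.1, -0.2, -0.6]
width: 0.942
```

carry_out --steps '[{"slide": [0.0,0.0,0.03],"turn": 0.0,"gripper": 0.0},{"slide": [0.0,0.0,0.04],"turn": 0.0,"gripper": 0.0},{"slide": [0.0,0.0,0.04],"turn": 0.0,"gripper": 0.0},{"slide": [0.0,0.03,0.03],"turn": 0.0,"gripper": 0.0},{"slide": [0.01,0.03,0.02],"turn": 0.0,"gripper": 0.0}]'

```text
clock: 26.47
tcp_pos: [442.1, -40.6, 283.1]
tool_rot: [[-0.996, 0.035, 0.086], [0.037, 0.999, 0.02], [-0.085, 0.023, -0.996]]
ft_force: [0.7, 0.5, -1.7]
width: 0.998
```

carry_out --steps '[{"slide": [0.01,0.03,0.02],"turn": 0.0,"gripper": 0.0},{"slide": [0.01,0.03,0.02],"turn": 0.0,"gripper": 0.0},{"slide": [0.01,0.02,0.0],"turn": 0.0,"gripper": 0.0},{"slide": [0.0,0.0,0.0],"turn": 0.0,"gripper": 0.0},{"slide": [0.0,0.0,0.0],"turn": 0.0,"gripper": 0.0}]'

```text
clock: 26.88
tcp_pos: [475.3, 49.2, 333.5]
tool_rot: [[-0.994, 0.027, 0.103], [0.03, 0.999, 0.028], [-0.102, 0.031, -0.994]]
ft_force: [-0.2, -0.3, 0.1]
width: 1.0
```

```bash
python3 e.py red 70 85 442 -94 red 20 27 442 -94 blue 70 85 447 245 blue 20 27 447 245 yel 74 90 606 209 yel 48 56 606 209 yel 18 24 604 209; cp pics/last.png pics/w11.png
```

```text
tcp [475.3  49.2 333.5] ax [ 0.103  0.028 -0.994] [0.027 0.999 0.031] w 1.0 F [-0.2 -0.3  0.1] 26.88
red 501 x [429.4 453.4] 441.4 y [-104.7  -80. ] -92.4 zmax 76.7
red 317 x [418.1 464.5] 441.3 y [-116.   -70.3] -93.2 zmax 24.6
blue 487 x [436.1 460.5] 448.3 y [233.9 258.6] 246.2 zmax 76.8
blue 272 x [424.1 471.3] 447.7 y [220.8 264.6] 242.7 zmax 24.9
yel 289 x [594.6 618.1] 606.4 y [195.9 220.3] 208.1 zmax 81.8
yel 289 x [581. 615.] 598.0 y [185.1 232.5] 208.8 zmax 55.3
yel 203 x [576.8 625.5] 601.2 y [180.2 236.5] 208.3 zmax 22.9
```

View pics/w11.png

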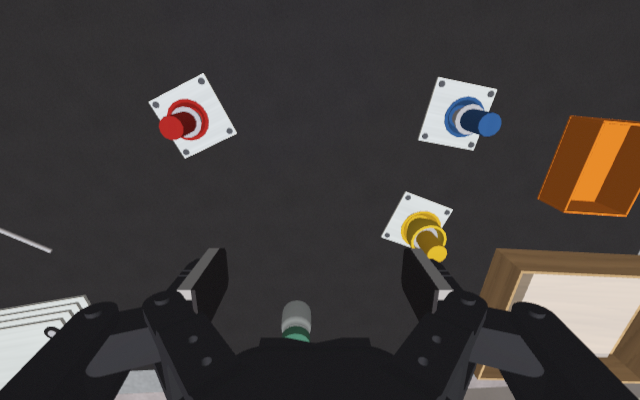

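The final view shows every foot upright in its cup: red top at (172,127), blue at (490,125) and yellow at (436,253). The jar, bin and driver are undisturbed and the gripper is clear.

```bash
python3 -c "
from station import *
print(hand_in())"
```

```text
the job is handed in; nothing more can be done
None
```

The job is handed in, with everything seated in place. I set the liner in the yellow cup, stood the yellow foot in the liner, then placed the blue foot and last the red foot. All were let go, and the job took about 27 s on the robot's clock.

**Last checks, wrist camera from above:**

| Item | Top height measured | Height if fully seated | Offset from its cup or liner |
|---|---|---|---|
| Red foot | 76.7 mm | 76 mm | about 1 mm |
| Blue foot | 76.8 mm | 76 mm | about 2 mm |
| Yellow foot | 81.8 mm | 81 mm | about 1–2 mm |
| Liner | 52.7 mm, before the yellow foot went in | 52 mm | about 2 mm |

- **Height readings:** they run about 0.7 mm high everywhere, including on the fixed cups.
- **Bystanders:** the jar, driver and bin look undisturbed in the pictures I took. I did not re-measure their positions.
- **Tilt:** I judged the feet upright by eye, without measuring an angle.
- **Tool lean:** the gripper drifted to about 0.1 rad of lean by the end. The feet were gripped and released at nearly the same lean, so they stayed upright.
- **Disagreement:** the last far-off view put the blue cup about 2 mm from the closer views. The cup was partly hidden there, so I used the closer ones.

No check failed.

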